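# Lock a spring channel nut into the bench mounting channel

## Task

A vegetable cutter is to be held down by the channel nut that lies on the bench: stand it upright on the bench and let go of it, then take it again and lower it lengthwise into the slot of the mounting channel. Press it down against the spring strip, twist it a quarter turn and let it spring up so that its grooves catch both channel lips, square across the channel and centred on the yellow mark. Let go of it, and leave the slicing disc, the blue crate and the spanner where they are.

Things in the scene. Friction and masses are not known exactly. Their poses are not given: they have to be found in the camera images.
- nut: Steel channel nut with grip, 110 mm tall, 0.35 kg. Origin: centre of underside; z up through the grip, y along the plate's long side. Plate 64 (y) x 32 (x) mm, 12 thick; on it at each end (|y| 27-32) a ridge 6 high; round neck 28 dia up to z 44. Groove between ridge and neck: 13 wide. Starts lying flat, x axis down, z level within 0.35 rad of world +x. A half turn about z changes nothing.
- nut_grip (a point): Centre of the nut's orange square grip, 77 mm above the nut's underside: 32 x 32 mm (sides along nut x and y), from z 44 to 110 mm. While the nut lies this point is 16 mm above the bench. The nut stands by itself on its plate.
- channel: Aluminium channel fixed to the bench: 260 long (x), 84 wide (y), 50 mm high; origin: centre of underside, on the bench. Slot on top 40 wide, inner width 78. Flanges 4 thick, ending at the slot in lips 4 thick (|y| 20-24) that hang down to 37 mm above the bench. Black end caps, then fixing tabs to 183 mm from the origin, up to 12 high.
- lip_height (a point): Channel centre line at the lips' lower edge, 37 mm above the bench. To turn under the lips the nut's underside must be below 19 mm above the bench (15 is good). Turned square and let go, it springs up: lips enter the grooves, underside then about 25 mm above the bench.
- strip (a joint): Travel (m) of the sprung steel strip, 70 mm wide, that covers the channel's floor: 0 at rest (top face 27 mm above the bench), 0.016 fully down (11 mm). It stays level and takes about 7 N to start, 15 N at the bottom. A nut put in lengthwise rests on it.
- mark: Yellow band 36 mm long painted across both flanges and down both sides of the channel. Origin: on the channel's centre line in the middle of the band, at the height of the channel's top (50 mm above the bench); axes as the channel's.
- disc: White slicing disc lying on the bench, 170 mm diameter, 20 mm high at its hub; bystander. Origin: centre of its underside.
- crate: Open blue plastic crate, 160 x 120 x 80 mm; bystander. Origin: centre of its underside.
- spanner: Steel spanner lying on the bench, 180 mm long along its x; bystander.
Not all that is in view belongs to the job. There is more than one size of the nut; the job needs the largest.

How it is judged (in metres and radians):
On the way, in this order (a step that is already met when the one before it is completed fails the run):
1. the nut stands upright on the bench by itself, let go of (angle between nut's own z axis and vertical below 0.1 rad and height (world z) of nut below 0.006 m and contact force between nut and the fingers below 0.1 N), for 0.2 s.
2. the nut is down in the slot, lengthwise (within 0.2 rad), its plate below the lips (angle between the y axis of nut and the x axis of channel, either way round below 0.2 rad and z of nut in the frame of channel between 0.008 and 0.032 m and y of nut in the frame of channel between -0.012 and 0.012 m and x of nut in the frame of channel between -0.13 and 0.13 m), for 0.05 s.
At the end, for the whole second after the job is handed in: Nut across the channel (within 0.2 rad), sprung up with the lips in its grooves (underside 22.5 to 28 mm above the channel's underside), within 15 mm of the mark's middle along the channel and 7 mm of the centre line, upright within 0.1 rad, at rest and let go of (angle between the y axis of nut and the y axis of channel, either way round below 0.2 rad and z of nut in the frame of channel between 0.0225 and 0.028 m and x of nut in the frame of mark between -0.015 and 0.015 m and y of nut in the frame of mark between -0.007 and 0.007 m and angle between nut's own z axis and vertical below 0.1 rad and linear speed of nut below 0.02 m/s); the robot touches nothing.
It fails at once if the slicing disc, the crate or the spanner is moved more than 25 mm (distance of any of disc, crate, spanner from where it was at the start of the episode above 0.025 m).
It also fails if it takes over 66 s, if anything falls off the work surface, if the arm or the gripper's body presses on something with over 40 N, if the wrist force passes 120 N, or if a joint passes its speed limit or range.

## Robot

A 6-joint arm with a two-finger parallel gripper is mounted at the origin on the work surface. World frame = base frame: x ahead of the robot, y to its left, z up, the work surface at z = 0. Lengths are in m, angles in degrees, forces in N, time in s.
With the tool pointing down it reaches from about 0.3 to 0.75 m from the base axis. Payload 8.5 kg.
Tool frame: the origin (TCP) lies between the finger pads; the fingertips stand 8 mm ahead of it and the grasp point (between the pads) lies 11 mm behind it; y points along the fingers, z is the direction in which the jaws open and shut, and the axes are right-handed (so a half turn about y gives the same grasp; the last joint's range is limited). The gripper opens to 85 mm and grips with 20 to 120 N. Pads are 22 mm wide; open, the fingers measure 114 mm over their backs; the gripper's body (76 mm by 85 mm) begins 54 mm behind the grasp point. The pads swing forward as they close: fully open they stand 13 mm farther back than shut.
Start: joints at [-76.45, 21.807, 74.336, -0, 83.858, -12.336], TCP at [0.24, -0.495, 0.202] pointing down, gripper open.
Joint ranges: [-178.18, 178.18], [-50.72, 133.34], [12.68, 142.11], [-81.47, 261.47], [9.98, 163.14], [-165.26, 165.26]. Speed limits (degrees/s): [136.94, 136.94, 180, 180, 180, 180].

## Interface

Orientations are given as a 3x3 rotation matrix whose columns are the frame's x, y, z axes.
In Python, from rig import env, get_image gives the robot as it stands.
- The arm moves only by the tool move_arm, never from a script. Its argument "targets" is one flat list of numbers, 6 for each row, row after row: the shift along the tool's x, y, z in mm, then the turn, a rotation vector about the tool's x, y, z in rad. A call has exactly 5 rows; each row shifts and turns the commanded pose from where the row before left it, along the tool's axes as they then stand; what a row does not reach is not made up. A row lasts 1/8 s, in which the tool goes at most 62.5 mm and 10.7 degrees, less where a joint would pass 70% of its speed; a pose out of reach is approached as far as the arm can. A call is refused whole if a number of a shift passes 62.5 or a number of a turn 0.188, either way. A call with a gripper value outside its range is refused whole. "hand" is the opening, from -1 (shut) to 1 (fully open), so that 0 is half open, set as the call begins (left out, the last holds). The fingers move at their own pace and stop on an object; "squeeze" is the grip in N (left out, the last holds). Time passes only in rows, so rows that do not move let the fingers close, or fill a call up. It gives the time, the measured TCP pose, the force and the opening at its end, in the units of the state.
- env.observe(): the state, without advancing time (a new reading comes with each control period).
- get_image(name): name is "side" or "top" or "wrist"; returns a dict with "pixels" (384x512x3 uint8, red, green, blue), "z_map" (384x512 float32, m along the optical axis (not along the pixel's ray), 0 where there is no reading), "intrinsics" (3x3 intrinsics, pixels), "R" (3x3) and "t" (3): a world point X has camera coordinates R X + t; the wrist camera has in their place "mount" (4x4, takes a point from camera to tool coordinates, whose origin is the TCP and whose axes are the tool frame's). Camera axes: x right, y down, z forward; pixel columns grow to the right and rows downward; lengths in m; the calibration is good to about 2 mm. The wrist camera is an equidistant fisheye: a pixel r from the principal point sees the ray r / f radians off the axis. A picture is of the moment at which its call begins: read the wrist's pose just before it.
- env.close_job(): hands the job in, once; it reports no verdict.
The state is a dict: "time_s": time; "q": joint angles; "qvel": joint speeds; "joint_efforts": joint torques, N m; "position": TCP position; "tool_rot": TCP orientation; "ft_force": force on the tool from outside, world axes, zero at the start; "wrist_torque": the same for the moment, N m; "grip_width": finger opening in m.
Only numpy, scipy, OpenCV 4.12 (cv2) and the standard library are available. Lean on these libraries where they do the work, as an engineer would, in place of code of your own. Each camera call takes 0.05 s, during which the arm holds its last target.

## Working session

There is one attempt and no reset: what is moved stays moved. The work goes in short steps, Python scripts to look and compute and a tool call to move; the robot and the scene stay as the last step left them, time stands still between calls to the robot, and variables do not carry over. Pictures are saved under pics/ and viewed, and the job is handed in when it is done.

Besides the shell and the picture viewer there is one more tool, called after "Call:" as name(argument=value, ...), one argument or row to a line, values as JSON. move_arm: Moves the arm, as the interface text tells. Its arguments: {"type":"object","properties":{"targets":{"type":"array"},"hand":{"type":"number"},"squeeze":{"type":"number"}},"required":["targets"]}

```bash
ls; mkdir -p pics; python3 - <<'E'
from rig import env,get_image
import cv2,numpy as np
s=env.observe();print(s)
for n in ["side","top","wrist"]:
    d=get_image(n);cv2.imwrite(f"pics/{n}0.png",d["pixels"][:,:,::-1]);np.savez(f"{n}0.npz",**d)
    print(n,{k:np.round(v,3).tolist() for k,v in d.items() if k not in("pixels","z_map")})
E
```

```text
pics
{'time_s': 0.0, 'q': array([-7.64508672e+01,  2.18412306e+01,  7.43856276e+01,  1.24722391e-03,
        8.38581478e+01, -1.23357606e+01]), 'qvel': array([ 0.03344833, -0.00242228,  0.06906821, -0.00379171, -0.002424  ,
        0.01255483]), 'joint_efforts': array([ 4.03765498e-04, -4.48459911e+01, -2.31278747e+01, -2.06890991e-04,
        4.71284642e-03, -2.46546523e-05]), 'position': array([ 0.24003287, -0.49448025,  0.20130442]), 'tool_rot': array([[-8.99673994e-01, -3.26543553e-04,  4.36562250e-01],
       [-4.36562241e-01,  1.44741396e-03, -8.99672893e-01],
       [-3.38103910e-04, -9.99998899e-01, -1.44475728e-03]]), 'ft_force': array([ 0.76514169,  0.06331871, -0.12140879]), 'wrist_torque': array([ 0.00402364,  0.03840259, -0.03660621]), 'grip_width': 0.08546984516342199}
side {'intrinsics': [[404.514, 0.0, 249.718], [0.0, 404.514, 196.714], [0.0, 0.0, 1.0]], 'R': [[-0.917, -0.398, -0.007], [-0.299, 0.701, -0.647], [0.262, -0.592, -0.763]], 't': [0.522, 0.226, 1.035]}
top {'intrinsics': [[346.572, 0.0, 248.283], [0.0, 346.572, 192.878], [0.0, 0.0, 1.0]], 'R': [[0.021, -0.999, 0.035], [-0.998, -0.023, -0.053], [0.054, -0.034, -0.998]], 't': [-0.032, 0.56, 0.943]}
wrist {'intrinsics': [[297.319, 0.0, 257.283], [0.0, 297.319, 190.062], [0.0, 0.0, 1.0]], 'mount': [[-0.001, 0.957, 0.291, -0.074], [0.001, -0.291, 0.957, -0.173], [1.0, 0.001, -0.0, 0.001], [0.0, 0.0, 0.0, 1.0]]}
```

View pics/top0.png

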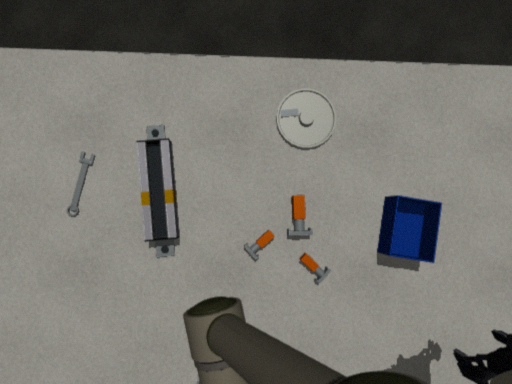

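View pics/side0.png

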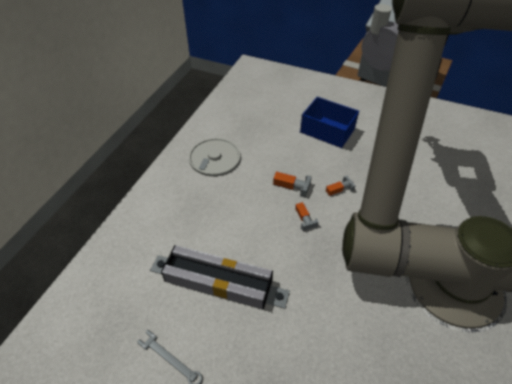

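View pics/wrist0.png

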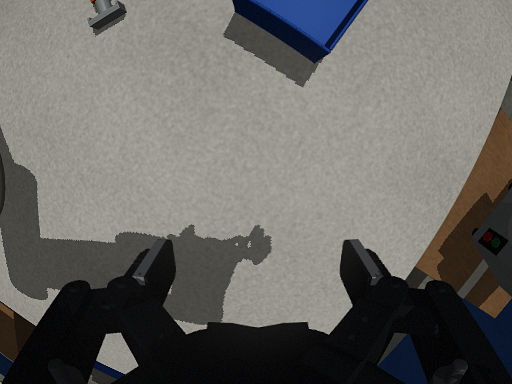

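The top view shows the largest nut at about (299,215) with its grip pointing up the image (+x). The channel is at (157,190) with its yellow mark near (157,197), the crate at (410,230), the disc at (306,118) and the spanner at (80,185). The next step is to measure them.

```bash
cat > h.py <<'E'
import numpy as np,cv2
from rig import env,get_image
def cloud(d):
    K=d["intrinsics"];z=d["z_map"];v,u=np.mgrid[:z.shape[0],:z.shape[1]]
    P=np.stack([(u-K[0,2])/K[0,0]*z,(v-K[1,2])/K[1,1]*z,z],-1)
    return (P-d["t"])@d["R"]
def wcloud(d,s):
    K=d["intrinsics"];z=d["z_map"];v,u=np.mgrid[:z.shape[0],:z.shape[1]]
    x=u-K[0,2];y=v-K[1,2];r=np.hypot(x,y)+1e-9;th=r/K[0,0]
    k=np.tan(np.minimum(th,1.4))/r
    P=np.stack([x*k*z,y*k*z,z],-1)
    M=d["mount"];T=P@M[:3,:3].T+M[:3,3]
    return T@np.array(s["tool_rot"]).T+np.array(s["position"])
def hsv(d): return cv2.cvtColor(d["pixels"],cv2.COLOR_RGB2HSV)
E
python3 - <<'E'
from h import *
for n in["top","side"]:
    d=dict(np.load(n+"0.npz"));P=cloud(d);H=hsv(d);z=d["z_map"]
    print(n,"bench z",np.median(P[...,2][z>0]))
    org=((H[...,0]<14)&(H[...,1]>180)&(H[...,2]>90)&(P[...,2]>0.01)&(P[...,0]>0.2)&(P[...,2]<0.06)).astype(np.uint8)
    c,l,st,ce=cv2.connectedComponentsWithStats(org)
    for i in range(1,c):
        if st[i,4]<30: continue
        Q=P[(l==i)];
        T=Q[Q[:,2]>np.percentile(Q[:,2],90)-.006]
        r=cv2.minAreaRect((T[:,:2]*1000).astype(np.float32))
        print(i,ce[i].round(),st[i,4],"zq",np.percentile(Q[:,2],[5,50,95]).round(4),r)
    m=(P[...,2]>.044)&(P[...,2]<.056)&(P[...,1]>.15)&(P[...,1]<.4)&(P[...,0]>.3)&(P[...,0]<.75)
    T=P[m];print("chan",len(T),np.median(T[:,2]),cv2.minAreaRect((T[:,:2]*1000).astype(np.float32)))
    ym=m&(H[...,0]>15)&(H[...,0]<32)&(H[...,1]>140)&(H[...,2]>90)
    T=P[ym];print("mark",len(T),cv2.minAreaRect((T[:,:2]*1000).astype(np.float32)))
E
```

```text
top bench z -0.0006237215603147499
1 [299. 207.] 232 zq [0.028  0.0313 0.0338] ((524.4049682617188, -157.1536407470703), (61.42327117919922, 29.493558883666992), 4.504053115844727)
2 [265. 239.] 139 zq [0.0202 0.0234 0.0262] ((436.32611083984375, -66.06474304199219), (23.197021484375, 46.42274856567383), 45.87328338623047)
3 [309. 262.] 138 zq [0.0208 0.0234 0.0261] ((373.9979248046875, -189.79270935058594), (48.23657989501953, 19.526960372924805), 46.28739547729492)
chan 1843 0.049310092228718606 ((564.4371948242188, 225.72012329101562), (268.7294006347656, 85.7232437133789), 6.715658187866211)
mark 212 ((542.162109375, 223.35226440429688), (33.63589096069336, 83.09716033935547), 6.06709623336792)
side bench z 0.00045287470223252536
1 [284. 178.] 135 zq [0.0288 0.0321 0.0357] ((519.2694702148438, -152.7983856201172), (57.69499206542969, 28.163379669189453), 3.5433011054992676)
2 [334. 187.] 85 zq [0.0182 0.0244 0.0273] ((369.2261657714844, -184.77633666992188), (44.12449645996094, 21.642662048339844), 45.05623245239258)
3 [302. 210.] 90 zq [0.0203 0.0248 0.0274] ((431.5094909667969, -62.306541442871094), (20.523767471313477, 42.131988525390625), 40.31155776977539)
chan 2000 0.050560540938106004 ((560.495361328125, 226.8339385986328), (269.30841064453125, 88.36043548583984), 6.058375835418701)
mark 188 ((538.149169921875, 225.92990112304688), (32.78789138793945, 82.13728332519531), 6.162095069885254)
```

```bash
cat >> h.py <<'E'
from scipy.spatial.transform import Rotation as Ro
def Rtool(psi,a,flip=1):
    """nut/grip heading psi deg, tilt a deg (+: tool points down & back along psi; approach dir). tool z = flip*-(nut y)"""
    p=np.radians(psi);a=np.radians(a);f=np.array([np.cos(p),np.sin(p),0]);
    y=-np.sin(a)*f+np.array([0,0,-np.cos(a)]);z=-flip*np.array([-np.sin(p),np.cos(p),0])
    return np.stack([np.cross(y,z),y,z],1)
def plan(R1,p1,grasp=True,n=None,s=None,start=None,vmax=55,wmax=.18,pr=True):
    """rows from start (or measured) to R1, grasp point p1; lists padded calls"""
    if start is None:
        s=s or env.observe();start=(np.array(s["tool_rot"]),np.array(s["position"]))
    R,p=start; p1=np.array(p1,float)+(0.011*R1[:,1] if grasp else 0)
    rv=Ro.from_matrix(R.T@R1).as_rotvec();D=p1-p
    if n is None: n=int(max(np.ceil(np.linalg.norm(D)*1000/vmax),np.ceil(np.linalg.norm(rv)/wmax),1))
    g0=np.array(R),np.array(p);R,p=np.array(R),np.array(p);rows=[]
    for i in range(1,n+1):
        Rt=g0[0]@Ro.from_rotvec(rv*i/n).as_matrix();pt=g0[1]+D*i/n
        t=np.round(R.T@(pt-p)*1000,1);w=np.round(Ro.from_matrix(R.T@Rt).as_rotvec(),3)
        rows.append(list(t)+list(w));p=p+R@t/1000;R=R@Ro.from_rotvec(w).as_matrix()
    if pr:
        for i in range(0,n,5):
            c=rows[i:i+5];c+= [[0]*6]*(5-len(c));print([float(f"{x:g}") if x else 0 for r in c for x in r])
    return (R,p)
def st():
    s=env.observe();R=np.array(s["tool_rot"]);p=np.array(s["position"])
    print("t",round(s["time_s"],2),"tcp",p.round(4),"grasp",(p-.011*R[:,1]).round(4),"y",R[:,1].round(3),"z",R[:,2].round(3),"q",np.round(s["q"],1),"F",np.round(s["ft_force"],1),"w",round(s["grip_width"],4))
    return s
E
python3 - <<'E'
from h import *
st();plan(Rtool(4.5,0),(0.50,-0.155,0.20))
E
```

```text
t 0.15 tcp [ 0.24   -0.4946  0.2014] grasp [ 0.24   -0.4946  0.2124] y [-0.     0.001 -1.   ] z [ 0.437 -0.9   -0.001] q [-76.5  21.8  74.4   0.   83.9 -12.3] F [-0.3  0.7 -0.8] w 0.0854
[-47.8, 1.6, -24.0, 0, 0.047, 0, -46.5, 1.6, -26.2, 0, 0.046, 0, -45.4, 1.6, -28.3, 0, 0.047, 0, -43.9, 1.6, -30.5, 0.001, 0.047, 0, -42.5, 1.5, -32.4, 0, 0.046, 0]
[-40.9, 1.6, -34.4, 0, 0.047, 0, -39.3, 1.6, -36.3, 0, 0.047, 0, -37.5, 1.5, -38.1, 0, 0.046, 0, 0, 0, 0, 0, 0, 0, 0, 0, 0, 0, 0, 0]
```

Call:
move_arm(
  targets=[-47.8, 1.6, -24.0, 0, 0.047, 0, -46.5, 1.6, -26.2, 0, 0.046, 0, -45.4, 1.6, -28.3, 0, 0.047, 0, -43.9, 1.6, -30.5, 0.001, 0.047, 0, -42.5, 1.5, -32.4, 0, 0.046, 0],
  hand=1,
)

```text
time_s: 0.78
position: [0.4033, -0.2811, 0.1939]
tool_rot: [[-0.977, 0.0, 0.215], [-0.215, -0.001, -0.977], [0.0, -1.0, 0.001]]
ft_force: [-0.1, -0.5, 0.1]
grip_width: 0.0858
```

Call:
move_arm(
  targets=[-40.9, 1.6, -34.4, 0, 0.047, 0, -39.3, 1.6, -36.3, 0, 0.047, 0, -37.5, 1.5, -38.1, 0, 0.046, 0, 0, 0, 0, 0, 0, 0, 0, 0, 0, 0, 0, 0],
)

```text
time_s: 1.4
position: [0.4998, -0.1553, 0.189]
tool_rot: [[-0.997, -0.0, 0.079], [-0.079, -0.001, -0.997], [0.0, -1.0, 0.001]]
ft_force: [-0.7, -0.1, 0.3]
grip_width: 0.0851
```

```bash
python3 - <<'E'
from h import *
s=st();d=get_image("wrist");cv2.imwrite("pics/w1.png",d["pixels"][:,:,::-1]);np.savez("w1.npz",**d,tr=s["tool_rot"],pos=s["position"])
P=wcloud(d,s);H=hsv(d);z=d["z_map"]
ben=(z>0)&(H[...,1]<40)&(np.abs(P[...,2])<.02)
print("bench",np.median(P[...,2][ben]))
org=((H[...,0]<14)&(H[...,1]>150)&(H[...,2]>60)&(P[...,2]>0.006)&(P[...,2]<.06)&(z>0)).astype(np.uint8)
c,l,sx,ce=cv2.connectedComponentsWithStats(org)
for i in range(1,c):
    if sx[i,4]<100: continue
    Q=P[l==i];T=Q[Q[:,2]>np.percentile(Q[:,2],90)-.004]
    print(ce[i].round(),sx[i,4],np.percentile(Q[:,2],[5,50,95]).round(4),cv2.minAreaRect((T[:,:2]*1000).astype(np.float32)))
E
```

```text
t 1.4 tcp [ 0.4998 -0.1553  0.189 ] grasp [ 0.4998 -0.1553  0.2   ] y [-0.    -0.001 -1.   ] z [ 0.079 -0.997  0.001] q [-30.2  19.7  79.8  -0.1  80.4  55.3] F [-0.7 -0.1  0.3] w 0.0851
bench 0.0006483910370942148
[260. 147.] 1606 [0.0312 0.0326 0.0338] ((523.1781005859375, -157.24923706054688), (64.94713592529297, 31.08574867248535), 3.620197057723999)
[184. 210.] 785 [0.0134 0.0244 0.0258] ((434.7344665527344, -67.08489227294922), (24.196590423583984, 50.445865631103516), 42.81733322143555)
[275. 260.] 754 [0.0093 0.0242 0.0257] ((372.4549560546875, -190.5859832763672), (49.49650955200195, 23.712392807006836), 47.41094970703125)
```

View pics/w1.png

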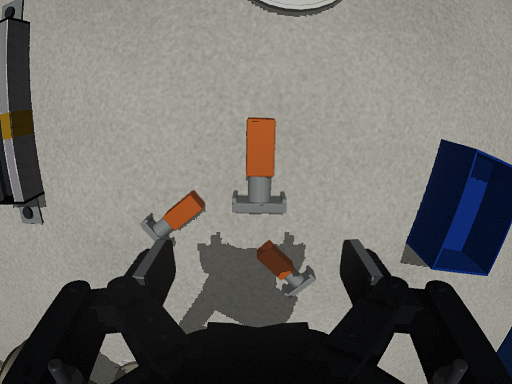

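The wrist view agrees with the top view. The big nut's grip is at (261,147), which works out to centre (0.523, -0.157), yaw about 3.7°. I'll take it with the tool tilted 30° so that a 90° pitch stands it up.

```bash
python3 - <<'E'
from h import *
R=Rtool(3.7,30);g=np.array([.526,-.157,.026])
a=plan(R,g-.09*R[:,1]);print();plan(R,g,start=a,n=5)
E
```

```text
[-21.9, 31.6, 1.2, -0.002, 0.004, -0.174, -27.1, 27.2, 1.2, -0.001, 0.005, -0.175, -31.3, 22.2, 1.1, -0.002, 0.004, -0.174, 0, 0, 0, 0, 0, 0, 0, 0, 0, 0, 0, 0]

[0, 18.0, 0, 0, 0, 0, 0, 18.0, 0, 0, 0, 0, 0, 18.0, 0, 0, 0, 0, 0, 18.0, 0, 0, 0, 0, 0, 18.0, 0, 0, 0, 0]
```

Call:
move_arm(
  targets=[-21.9, 31.6, 1.2, -0.002, 0.004, -0.174, -27.1, 27.2, 1.2, -0.001, 0.005, -0.175, -31.3, 22.2, 1.1, -0.002, 0.004, -0.174, 0, 0, 0, 0, 0, 0, 0, 0, 0, 0, 0, 0],
)

```text
time_s: 2.08
position: [0.5657, -0.155, 0.0956]
tool_rot: [[-0.866, -0.496, 0.064], [-0.055, -0.032, -0.998], [0.497, -0.868, 0.0]]
ft_force: [-0.7, 0.1, -0.0]
grip_width: 0.0853
```

```bash
python3 - <<'E'
from h import *
s=st()
R=Rtool(3.7,30);g=np.array([.526,-.157,.026])
plan(R,g,n=5)
d=get_image("wrist");cv2.imwrite("pics/w2.png",d["pixels"][:,:,::-1])
E
```

```text
t 2.08 tcp [ 0.5657 -0.155   0.0956] grasp [ 0.5711 -0.1546  0.1051] y [-0.496 -0.032 -0.868] z [ 0.064 -0.998  0.   ] q [-21.   45.8  53.9 -12.6 107.5  64.5] F [-0.7  0.1 -0. ] w 0.0853
[0, 18.2, -0.1, 0, 0, -0.001, -0.1, 18.2, -0.1, 0, 0, 0, 0, 18.3, -0.1, 0, 0, -0.001, -0.1, 18.2, -0.1, 0, -0.001, 0, 0, 18.2, -0.1, 0, 0, -0.001]
```

View pics/w2.png

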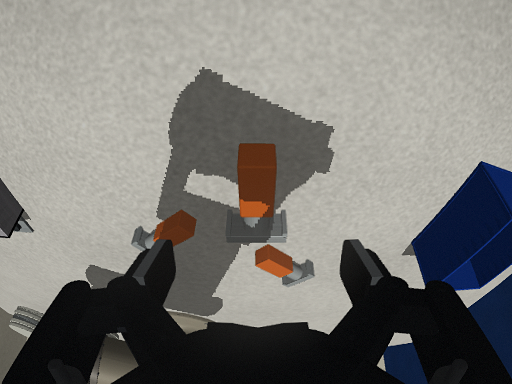

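The grip at (257,175) is centred between the fingers. I'll go in and close.

Call:
move_arm(
  targets=[0, 18.2, -0.1, 0, 0, 0, 0, 18.2, -0.1, 0, 0, 0, 0, 18.2, -0.1, 0, 0, -0.001, 0, 18.2, -0.1, 0, 0, 0, 0, 18.2, -0.1, 0, 0, -0.001],
)

```text
time_s: 2.75
position: [0.5205, -0.1573, 0.0196]
tool_rot: [[-0.867, -0.493, 0.064], [-0.054, -0.034, -0.998], [0.495, -0.869, 0.003]]
ft_force: [0.6, -0.5, 0.2]
grip_width: 0.0855
```

Call:
move_arm(
  targets=[0, 0, 0, 0, 0, 0, 0, 0, 0, 0, 0, 0, 0, 0, 0, 0, 0, 0, 0, 0, 0, 0, 0, 0, 0, 0, 0, 0, 0, 0],
  hand=-1,
  squeeze=80,
)

```text
time_s: 3.38
position: [0.5206, -0.1562, 0.0158]
tool_rot: [[-0.864, -0.5, 0.065], [-0.057, -0.032, -0.998], [0.501, -0.866, -0.0]]
ft_force: [-0.0, -0.6, -0.4]
grip_width: 0.0
```

```bash
python3 - <<'E'
from h import *
s=st()
d=get_image("wrist");cv2.imwrite("pics/w3.png",d["pixels"][:,:,::-1])
E
```

```text
t 3.38 tcp [ 0.5206 -0.1562  0.0158] grasp [ 0.5261 -0.1559  0.0253] y [-0.5   -0.032 -0.866] z [ 0.065 -0.998 -0.   ] q [-22.4  46.6  67.1 -12.8  93.7  66.1] F [-0.  -0.6 -0.4] w 0.0
```

View pics/w3.png

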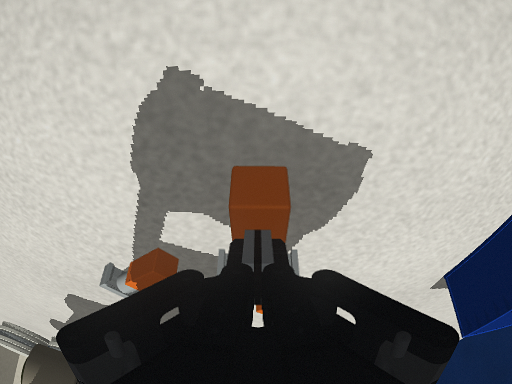

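The gripper shut fully (width 0) and the grip is seen at (260,200) beyond the fingers, so this grasp missed. I'll look again before acting.

```bash
python3 - <<'E'
from h import *
s=env.observe();d=get_image("wrist");P=wcloud(d,s);H=hsv(d);z=d["z_map"]
org=((H[...,0]<14)&(H[...,1]>150)&(H[...,2]>60)&(P[...,2]>0.002)&(P[...,2]<.08)&(z>0)).astype(np.uint8)
c,l,sx,ce=cv2.connectedComponentsWithStats(org)
for i in range(1,c):
    if sx[i,4]<100: continue
    Q=P[l==i];print(ce[i].round(),sx[i,4],Q.min(0).round(3),Q.max(0).round(3))
for px in [(170,260),(200,260),(206,260),(230,250),(238,262),(245,258),(265,258),(300,258)]: print(px,P[px].round(4),d["pixels"][px])
D=get_image("side");cv2.imwrite("pics/s3.png",cv2.resize(D["pixels"][120:250,220:400,::-1],None,fx=4,fy=4))
D=get_image("top");cv2.imwrite("pics/t3.png",cv2.resize(D["pixels"][130:280,220:400,::-1],None,fx=4,fy=4))
E
```

```text
[259. 201.] 3908 [ 0.524 -0.173  0.002] [ 0.558 -0.14   0.046]
[151. 269.] 1387 [ 0.416 -0.122  0.002] [ 0.567 -0.038  0.077]
(170, 260) [ 0.5564 -0.1563  0.0059] [108  53  24]
(200, 260) [ 0.5558 -0.1562  0.0278] [111  55  23]
(206, 260) [ 0.5558 -0.1562  0.0318] [122  59  24]
(230, 250) [ 0.5476 -0.1517  0.041 ] [67 61 59]
(238, 262) [ 0.5525 -0.1573  0.0489] [66 65 66]
(245, 258) [ 0.5555 -0.1552  0.0549] [24 21 20]
(265, 258) [ 0.5637 -0.1546  0.0698] [23 22 21]
(300, 258) [ 0.547  -0.1557  0.0785] [17 18 18]
```

View pics/s3.png

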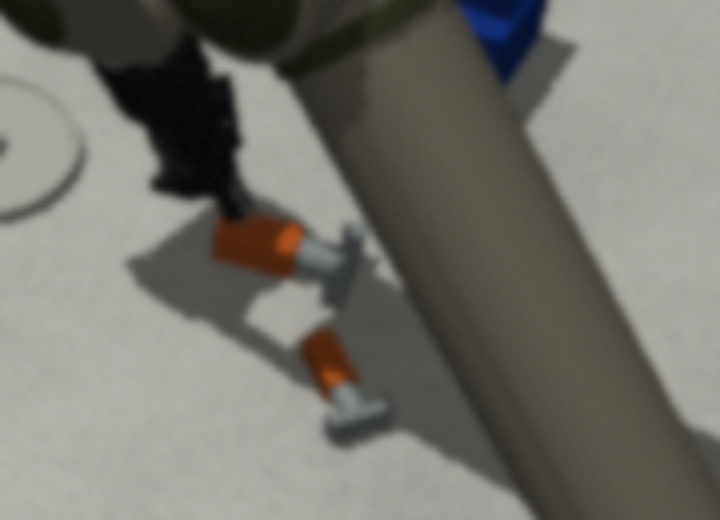

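View pics/t3.png

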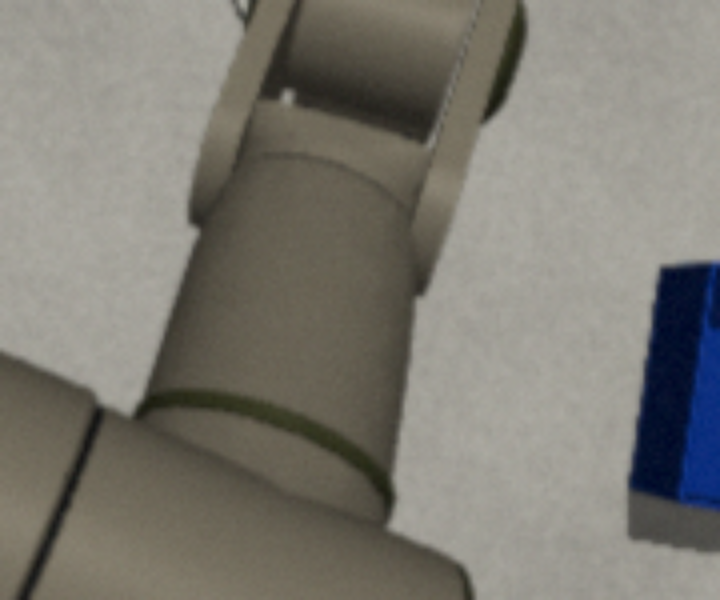

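```bash
python3 - <<'E'
from h import *
s=env.observe();R=np.array(s["tool_rot"]);p=np.array(s["position"])
d=get_image("wrist");T=(wcloud(d,s)-p)@R
for r in range(222,310,6): print(r,[ (c,(T[r,c]*1000).round().astype(int).tolist()) for c in (240,250,258,266,276)])
D=get_image("side");Q=cloud(D);T2=(Q-p)@R
for v in range(160,182,2): print(v,[(u,(T2[v,u]*1000).round().astype(int).tolist(),D["pixels"][v,u].tolist()) for u in (272,276,280,284)])
E
```

```text
222 [(240, [-11, -26, -8]), (250, [-11, -26, -3]), (258, [-11, -26, 1]), (266, [-11, -25, 6]), (276, [-12, -27, 11])]
228 [(240, [-6, -22, -9]), (250, [-6, -23, -3]), (258, [-6, -23, 1]), (266, [-7, -24, 6]), (276, [-7, -24, 11])]
234 [(240, [-2, -21, -9]), (250, [-11, -39, -3]), (258, [-11, -40, 1]), (266, [-11, -41, 5]), (276, [-1, -20, 11])]
240 [(240, [-7, -38, -8]), (250, [-11, -46, -3]), (258, [-10, -45, 1]), (266, [-10, -46, 5]), (276, [-7, -38, 10])]
246 [(240, [-7, -45, -7]), (250, [-10, -52, -2]), (258, [-11, -52, 1]), (266, [-11, -53, 5]), (276, [-6, -44, 10])]
252 [(240, [-6, -50, -7]), (250, [-10, -58, -2]), (258, [-10, -58, 1]), (266, [-11, -58, 5]), (276, [-7, -51, 10])]
258 [(240, [-7, -57, -7]), (250, [-11, -64, -2]), (258, [-11, -64, 1]), (266, [-11, -64, 5]), (276, [-7, -57, 9])]
264 [(240, [-12, -70, -6]), (250, [-10, -68, -2]), (258, [-10, -68, 1]), (266, [-10, -67, 4]), (276, [-14, -73, 8])]
270 [(240, [-13, -77, -6]), (250, [-12, -75, -2]), (258, [-7, -67, 1]), (266, [-11, -74, 4]), (276, [-13, -77, 8])]
276 [(240, [-12, -79, -6]), (250, [-12, -79, -2]), (258, 
[... 1587 characters left out ...]
3, -51, -15], [16, 14, 15]), (280, [11, -43, -9], [29, 31, 33]), (284, [-21, 8, 52], [68, 63, 58])]
174 [(272, [-49, -10, 29], [79, 77, 74]), (276, [-4, -40, -11], [39, 23, 16]), (280, [7, -36, -9], [34, 29, 27]), (284, [6, -18, 10], [78, 44, 27])]
176 [(272, [-45, -11, 19], [79, 76, 70]), (276, [-13, -27, -5], [74, 35, 14]), (280, [-4, -21, -1], [72, 37, 19]), (284, [7, -16, 3], [80, 38, 12])]
178 [(272, [-44, -8, 11], [78, 71, 65]), (276, [-10, -27, -15], [81, 37, 10]), (280, [-1, -20, -9], [81, 38, 13]), (284, [10, -16, -6], [81, 37, 12])]
180 [(272, [-43, -6, 5], [76, 67, 59]), (276, [-12, -21, -17], [78, 35, 11]), (280, [-1, -17, -14], [80, 37, 10]), (284, [11, -14, -14], [80, 37, 11])]
```

```bash
python3 - <<'E'
from h import *
d=dict(np.load("w1.npz"));R=d["tr"];p=d["pos"];s=dict(tool_rot=R,position=p)
T=(wcloud(d,s)-p)@R*1000
for r in range(234,300,6): print(r,[(c,T[r,c].round().astype(int).tolist()) for c in (140,150,160,168,345,355,365,375)])
f=(T[...,1]<-15)&(T[...,1]>-75)&(np.abs(T[...,2])<65)&(np.abs(T[...,0])<25)
print(np.percentile(T[f],[1,50,99],axis=0))
E
```

```text
234 [(140, [101, 188, -166]), (150, [89, 164, -140]), (160, [89, 165, -126]), (168, [100, 189, -123]), (345, [100, 190, 122]), (355, [100, 189, 137]), (365, [100, 188, 152]), (375, [101, 188, 167])]
240 [(140, [110, 188, -167]), (150, [110, 188, -151]), (160, [-11, -48, -46]), (168, [-11, -48, -42]), (345, [-10, -47, 43]), (355, [-11, -49, 48]), (365, [110, 190, 154]), (375, [110, 188, 169])]
246 [(140, [120, 188, -168]), (150, [120, 189, -153]), (160, [-11, -55, -44]), (168, [-9, -51, -42]), (345, [-8, -48, 43]), (355, [-11, -54, 46]), (365, [119, 188, 155]), (375, [120, 188, 170])]
252 [(140, [-7, -55, -55]), (150, [-11, -61, -47]), (160, [-11, -60, -43]), (168, [-6, -51, -42]), (345, [-4, -48, 44]), (355, [-11, -61, 44]), (365, [-11, -60, 49]), (375, [130, 189, 173])]
258 [(140, [-7, -60, -53]), (150, [-11, -65, -46]), (160, [-9, -63, -42]), (168, [-4, -53, -42]), (345, [-2, -50, 43]), (355, [-10, -65, 43]), (365, [-11, -66, 47]), (375, [-7, -60, 55])]
264 [(140, [-11, -71, -48]), (150, [-11, -71, -44]), (160, [-7, -65, -42]), (168, [-1, -54, -42]), (345, [0, -52, 43]), (355, [-7,
[... 413 characters left out ...]
[-11, -81, 47])]
282 [(140, [-7, -80, -46]), (150, [-8, -80, -41]), (160, [0, -68, -42]), (168, [7, -57, -42]), (345, [8, -56, 43]), (355, [0, -67, 44]), (365, [-7, -79, 44]), (375, [-9, -81, 47])]
288 [(140, [-12, -90, -41]), (150, [-5, -80, -42]), (160, [3, -68, -42]), (168, [10, -59, -42]), (345, [191, 188, 134]), (355, [2, -70, 44]), (365, [-5, -80, 43]), (375, [-12, -90, 43])]
294 [(140, [-12, -93, -40]), (150, [-2, -81, -42]), (160, [5, -71, -42]), (168, [204, 189, -137]), (345, [204, 190, 136]), (355, [5, -71, 44]), (365, [-3, -81, 44]), (375, [-11, -92, 43])]
[[-11.45030192 -74.65565171 -54.83444938]
 [ -6.57231401 -62.0529944   42.9338012 ]
 [ 10.77312859 -43.86833863  56.50871211]]
```

Both the wrist and side cameras agree that the real fingertips sit about 40 mm behind where the text puts them: tool y is about -33 mm shut and -46 mm open, not +8. The nut has not moved. I'll use the measured grasp point (tool y about -53 mm) from here on, reopen, and advance.

```bash
sed -i 's/0\.011\*R1/0.053*(-1)*(-1)*R1/; s/p-\.011\*R/p-.053*R/' h.py; grep -n 053 h.py; python3 - <<'E'
from h import *
st();R=Rtool(3.7,30);plan(R,(.526,-.157,.026),n=4)
E
```

```text
25:    R,p=start; p1=np.array(p1,float)+(0.053*(-1)*(-1)*R1[:,1] if grasp else 0)
39:    print("t",round(s["time_s"],2),"tcp",p.round(4),"grasp",(p-.053*R[:,1]).round(4),"y",R[:,1].round(3),"z",R[:,2].round(3),"q",np.round(s["q"],1),"F",np.round(s["ft_force"],1),"w",round(s["grip_width"],4))
t 3.67 tcp [ 0.5204 -0.1562  0.0157] grasp [ 0.5469 -0.1545  0.0615] y [-0.5   -0.032 -0.865] z [ 0.065 -0.998 -0.001] q [-22.4  46.6  67.2 -12.8  93.7  66.1] F [ 0.4  0.5 -0.3] w -0.0
[0.1, 10.3, 0.3, 0, 0, 0, 0.1, 10.3, 0.3, 0, 0, 0.001, 0.1, 10.4, 0.3, 0, 0.001, 0, 0.1, 10.3, 0.2, 0, 0, 0, 0, 0, 0, 0, 0, 0]
```

Call:
move_arm(
  targets=[0, 0, 0, 0, 0, 0, 0, 0, 0, 0, 0, 0, 0, 0, 0, 0, 0, 0, 0, 0, 0, 0, 0, 0, 0, 0, 0, 0, 0, 0],
  hand=1,
)

```text
time_s: 4.3
position: [0.5204, -0.1562, 0.0157]
tool_rot: [[-0.864, -0.5, 0.065], [-0.057, -0.032, -0.998], [0.501, -0.865, -0.0]]
ft_force: [0.2, 0.3, 0.4]
grip_width: 0.085
```

Call:
move_arm(
  targets=[0, 10.3, 0.3, 0, 0, 0, 0, 10.3, 0.3, 0, 0, 0, 0, 10.3, 0.3, 0, 0, 0, 0, 10.3, 0.2, 0, 0, 0, 0, 0, 0, 0, 0, 0],
)

```text
time_s: 4.92
position: [0.4992, -0.1585, -0.0206]
tool_rot: [[-0.863, -0.501, 0.065], [-0.057, -0.031, -0.998], [0.502, -0.865, -0.001]]
ft_force: [-0.1, -0.0, -0.2]
grip_width: 0.0855
```

Call:
move_arm(
  targets=[0, 0, 0, 0, 0, 0, 0, 0, 0, 0, 0, 0, 0, 0, 0, 0, 0, 0, 0, 0, 0, 0, 0, 0, 0, 0, 0, 0, 0, 0],
  hand=-1,
  squeeze=90,
)

```text
time_s: 5.55
position: [0.5003, -0.1586, -0.0195]
tool_rot: [[-0.864, -0.499, 0.065], [-0.056, -0.032, -0.998], [0.5, -0.866, -0.0]]
ft_force: [2.4, 1.7, 5.4]
grip_width: 0.0308
```

```bash
python3 - <<'E'
from h import *
s=st()
d=get_image("wrist");cv2.imwrite("pics/w4.png",d["pixels"][:,:,::-1])
T=(wcloud(d,s)-s["position"])@np.array(s["tool_rot"])*1000
for r in range(180,260,8): print(r,[(c,T[r,c].round().astype(int).tolist()) for c in (215,225,235,258,280,290,300)])
E
```

```text
t 5.55 tcp [ 0.5003 -0.1586 -0.0195] grasp [ 0.5268 -0.1569  0.0264] y [-0.499 -0.032 -0.866] z [ 0.065 -0.998 -0.   ] q [-23.3  47.6  72.1 -13.1  87.6  66.7] F [2.4 1.7 5.4] w 0.0308
180 [(215, [-40, -47, -18]), (225, [-40, -47, -13]), (235, [-40, -46, -9]), (258, [-40, -46, 1]), (280, [-40, -46, 11]), (290, [-40, -46, 15]), (300, [-40, -46, 20])]
188 [(215, [-35, -44, -18]), (225, [-36, -47, -13]), (235, [-36, -47, -9]), (258, [-36, -46, 1]), (280, [-36, -47, 11]), (290, [-37, -47, 15]), (300, [-36, -44, 20])]
196 [(215, [-31, -41, -19]), (225, [-34, -51, -13]), (235, [-34, -51, -9]), (258, [-34, -52, 1]), (280, [-34, -52, 11]), (290, [-35, -53, 15]), (300, [-31, -41, 21])]
204 [(215, [-26, -38, -20]), (225, [-32, -56, -13]), (235, [-32, -57, -8]), (258, [-32, -56, 1]), (280, [-32, -55, 10]), (290, [-32, -57, 14]), (300, [-26, -38, 22])]
212 [(215, [-20, -34, -20]), (225, [-30, -61, -12]), (235, [-30, -60, -8]), (258, [-30, -59, 1]), (280, [-30, -60, 10]), (290, [-30, -59, 14]), (300, [-21, -35, 22])]
220 [(215, [-14, -31, -21]), (225, [-28, -63, -12]), (235, [-28, -64, -8]), (258, [-28, -63, 1]), (280, [-28, -64, 10]), (290, [-28, -64, 14]), (300, [-15, -32, 23])]
228 [(215, [-9, -28, -22]), (225, [-26, -66, -12]), (235, [-26, -66, -8]), (258, [-26, -66, 1]), (280, [-26, -67, 10]), (290, [-26, -66, 14]), (300, [-9, -28, 24])]
236 [(215, [-10, -42, -20]), (225, [-25, -71, -11]), (235, [-24, -70, -8]), (258, [-24, -70, 1]), (280, [-24, -70, 10]), (290, [-24, -70, 13]), (300, [-11, -42, 22])]
244 [(215, [-10, -50, -19]), (225, [-21, -72, -11]), (235, [-22, -72, -8]), (258, [-22, -72, 1]), (280, [-22, -72, 10]), (290, [-22, -73, 13]), (300, [-10, -50, 21])]
252 [(215, [-10, -58, -18]), (225, [-17, -70, -12]), (235, [-17, -70, -8]), (258, [-17, -71, 1]), (280, [-18, -71, 10]), (290, [-17, -70, 14]), (300, [-11, -58, 20])]
```

View pics/w4.png

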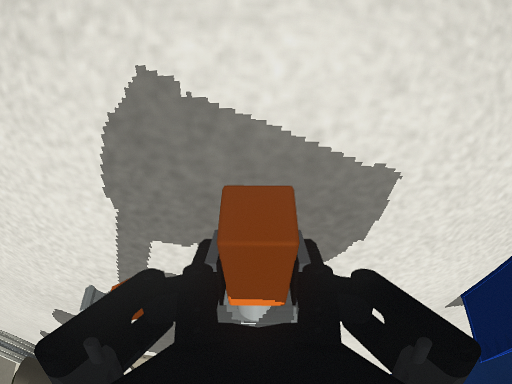

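Gripped: width 30.8 mm, with the grip at (258,240) square between the pads. Next: lift, pitch 90° and carry it to a clear spot at (0.60, 0.0).

```bash
cat >> h.py <<'E'
import json
def Rnut(psi,stand):
    p=np.radians(psi);f=np.array([np.cos(p),np.sin(p),0]);l=np.array([-np.sin(p),np.cos(p),0]);u=np.array([0,0,1.])
    return np.stack([f,l,u],1) if stand else np.stack([-u,l,f],1)
E
python3 - <<'E'
from h import *
s=env.observe();R=np.array(s["tool_rot"]);p=np.array(s["position"])
N=Rnut(3.7,0);o=np.array([.523,-.157,.016])-.077*N[:,2]
RN=R.T@N;tn=R.T@(o-p);np.savez("nit.npz",RN=RN,tn=tn);print(tn,RN.round(3))
def tgt(psi,o): 
    Rt=Rnut(psi,1)@RN.T;return Rt,np.array(o)-Rt@tn
a=plan(R,p+[0,.02,.1],grasp=False,n=4)
Rt,pt=tgt(0,[.60,0,.06]);print(Rt.round(2),pt)
plan(Rt,pt,grasp=False,start=a,n=11)
E
```

```text
[ 0.06475322 -0.00357077 -0.00022353] [[-0.5   -0.001 -0.866]
 [ 0.866 -0.    -0.5  ]
 [ 0.    -1.     0.001]]
[12.2, -21.8, -5.0, 0, 0, 0, 12.2, -21.8, -5.0, 0, 0, 0, 12.3, -21.8, -5.0, 0, 0, 0, 12.2, -21.8, -5.0, 0, 0, 0, 0, 0, 0, 0, 0, 0]
[[-0.5   0.87  0.  ]
 [-0.   -0.   -1.  ]
 [-0.87 -0.5   0.  ]] [ 6.35474643e-01 -1.87823285e-04  1.14288987e-01]
[-9.8, -9.2, -11.8, 0.002, 0.006, 0.143, -10.9, -7.7, -11.8, 0.002, 0.007, 0.142, -11.9, -6.2, -11.8, 0.001, 0.006, 0.143, -12.5, -4.4, -12.0, 0.002, 0.006, 0.143, -12.9, -2.6, -12.0, 0.002, 0.007, 0.143]
[-13.2, -0.8, -12.1, 0.002, 0.006, 0.142, -13.0, 1.1, -12.2, 0.001, 0.006, 0.143, -12.6, 2.9, -12.2, 0.002, 0.007, 0.143, -12.1, 4.6, -12.4, 0.002, 0.006, 0.143, -11.1, 6.3, -12.4, 0.002, 0.006, 0.142]
[-10.1, 7.8, -12.5, 0.001, 0.007, 0.143, 0, 0, 0, 0, 0, 0, 0, 0, 0, 0, 0, 0, 0, 0, 0, 0, 0, 0, 0, 0, 0, 0, 0, 0]
```

Call:
move_arm(
  targets=[12.2, -21.8, -5.0, 0, 0, 0, 12.2, -21.8, -5.0, 0, 0, 0, 12.2, -21.8, -5.0, 0, 0, 0, 12.2, -21.8, -5.0, 0, 0, 0, 0, 0, 0, 0, 0, 0],
)

```text
time_s: 6.22
position: [0.5006, -0.1387, 0.0806]
tool_rot: [[-0.865, -0.498, 0.066], [-0.056, -0.033, -0.998], [0.499, -0.867, 0.001]]
ft_force: [0.9, -0.4, -3.9]
grip_width: 0.0309
```

Call:
move_arm(
  targets=[-9.8, -9.2, -11.8, 0.002, 0.006, 0.143, -10.9, -7.7, -11.8, 0.002, 0.007, 0.142, -11.9, -6.2, -11.8, 0.001, 0.006, 0.143, -12.5, -4.4, -12.0, 0.002, 0.006, 0.143, -12.9, -2.6, -12.0, 0.002, 0.007, 0.143],
)

```text
time_s: 6.85
position: [0.561, -0.0754, 0.094]
tool_rot: [[-0.981, 0.191, 0.035], [-0.036, -0.006, -0.999], [-0.19, -0.982, 0.013]]
ft_force: [0.9, 0.2, -4.0]
grip_width: 0.0312
```

Call:
move_arm(
  targets=[-13.2, -0.8, -12.1, 0.002, 0.006, 0.142, -13.0, 1.1, -12.2, 0.001, 0.006, 0.143, -12.6, 2.9, -12.2, 0.002, 0.007, 0.143, -12.1, 4.6, -12.4, 0.002, 0.006, 0.143, -11.1, 6.3, -12.4, 0.002, 0.006, 0.142],
)

```text
time_s: 7.48
position: [0.6122, -0.0148, 0.1066]
tool_rot: [[-0.732, 0.68, 0.045], [-0.018, 0.046, -0.999], [-0.681, -0.732, -0.021]]
ft_force: [1.8, 0.6, -4.2]
grip_width: 0.0305
```

Call:
move_arm(
  targets=[-10.1, 7.8, -12.5, 0.001, 0.007, 0.143, 0, 0, 0, 0, 0, 0, 0, 0, 0, 0, 0, 0, 0, 0, 0, 0, 0, 0, 0, 0, 0, 0, 0, 0],
)

```text
time_s: 8.1
position: [0.6185, -0.0042, 0.1092]
tool_rot: [[-0.695, 0.716, 0.061], [-0.015, 0.069, -0.997], [-0.719, -0.694, -0.037]]
ft_force: [-0.2, -0.3, -4.1]
grip_width: 0.0305
```

```bash
python3 - <<'E'
from h import *
s=st();R=np.array(s["tool_rot"]);p=np.array(s["position"]);n=np.load("nit.npz")
print("nut o",p+R@n["tn"],"z",(R@n["RN"])[:,2])
d=get_image("wrist");cv2.imwrite("pics/w5.png",d["pixels"][:,:,::-1])
D=get_image("side");cv2.imwrite("pics/s5.png",D["pixels"][:,:,::-1])
E
```

```text
t 8.1 tcp [ 0.6185 -0.0042  0.1092] grasp [ 0.5805 -0.0078  0.146 ] y [ 0.716  0.069 -0.694] z [ 0.061 -0.997 -0.037] q [-19.8  23.2 110.   78.9  18.3  -3.6] F [-0.2 -0.3 -4.1] w 0.0305
nut o [ 0.57091969 -0.00517804  0.06511053] z [ 0.24388635 -0.0218523   0.96955759]
```

View pics/w5.png

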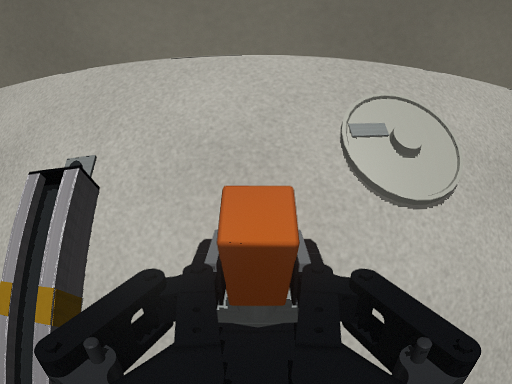

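View pics/s5.png

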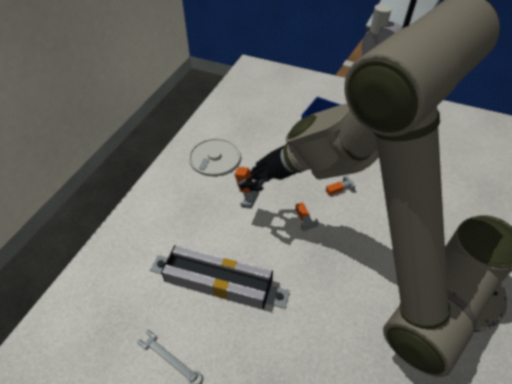

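The wrist ran into its joint 5 limit region (q5 = 18°) with the nut still 14° short of upright; it is held firmly in the air. I'll fit a quick kinematic model from the recorded poses to find a reachable standing spot.

```bash
cat > kin.py <<'E'
import numpy as np
from scipy.optimize import least_squares
from scipy.spatial.transform import Rotation as Ro
D=[([-76.45,21.84,74.39,0,83.86,-12.34],[.24003,-.49448,.2013],[0,.0014,-1],[.4366,-.8997,-.0014]),
([-30.2,19.7,79.8,-.1,80.4,55.3],[.4998,-.1553,.189],[0,-.001,-1],[.079,-.997,.001]),
([-21,45.8,53.9,-12.6,107.5,64.5],[.5657,-.155,.0956],[-.496,-.032,-.868],[.064,-.998,0]),
([-22.4,46.6,67.1,-12.8,93.7,66.1],[.5206,-.1562,.0158],[-.5,-.032,-.866],[.065,-.998,0]),
([-23.3,47.6,72.1,-13.1,87.6,66.7],[.5003,-.1586,-.0195],[-.499,-.032,-.866],[.065,-.998,0]),
([-19.8,23.2,110,78.9,18.3,-3.6],[.6185,-.0042,.1092],[.716,.069,-.694],[.061,-.997,-.037])]
def ry(a):return Ro.from_euler('y',a,degrees=True).as_matrix()
def rz(a):return Ro.from_euler('z',a,degrees=True).as_matrix()
def fk(x,q,s4,s6):
    d,h,L1,e,L2,L3,f,off=x
    A=rz(q[0])@ry(q[1]);B=A@ry(q[2]);W=B@rz(s4*q[3])@ry(q[4]);T=W@rz(s6*q[5]+off)
    p=rz(q[0])@np.array([f,d,h])+A@np.array([0,0,L1])+B@np.array([e,0,L2])+T@np.array([0,0,L3])
    return p,T   # tool y = T z ; tool z= T x ; 
def fit():
    best=None
    for s4 in(1,-1):
        for s6 in(1,-1):
            for off in (0,90,180,270):
                def res(x):
                    r=[]
                    for q,p,y,z in D:
                        P,T=fk(x,q,s4,s6);r+=list((P-p)*1)+list((T[:,2]-y)*.2)+list((T[:,0]-z)*.2)
                    return r
                o=least_squares(res,[.1,.2,.4,0,.4,.2,0,off],x_scale=[.1,.1,.1,.1,.1,.1,.1,30])
                if best is None or o.cost<best[0]: best=(o.cost,o.x,s4,s6)
    return best
if __name__=="__main__":
    b=fit();print(b);
    for q,p,y,z in D:
        P,T=fk(b[1],q,b[2],b[3]);print((P-p).round(4),(T[:,2]-y).round(3),(T[:,0]-z).round(3))
    np.savez("kin.npz",x=b[1],s=[b[2],b[3]])
E
python3 kin.py
```

```text
(np.float64(6.964957560845927e-07), array([ 1.17418354e-01,  1.30040344e-01,  5.36482979e-01,  1.02757802e-01,
        3.50843432e-01,  2.86518105e-01,  7.90801119e-05, -1.79990415e+02]), 1, 1)
[-0.0001  0.0001 -0.    ] [-0.  0.  0.] [-0. -0. -0.]
[ 0.0002 -0.0004  0.0004] [ 0.001 -0.001  0.   ] [-0.     0.     0.001]
[-0.0004 -0.0001 -0.0003] [-0.002  0.     0.001] [-0.001 -0.     0.   ]
[ 0.      0.0001 -0.0001] [-0.001 -0.001  0.001] [ 0.001  0.    -0.   ]
[0.0002 0.0002 0.0001] [ 0.  0. -0.] [-0.     0.    -0.001]
[-0.      0.0002  0.    ] [0.001 0.    0.   ] [ 0. -0.  0.]
```

```bash
cat >> kin.py <<'E'
LIM=np.array([[-178.18,178.18],[-50.72,133.34],[12.68,142.11],[-81.47,261.47],[9.98,163.14],[-165.26,165.26]])
def ik(Rt,pt,q0):
    k=np.load("kin.npz");x=k["x"];s4,s6=k["s"]
    def res(q):
        P,T=fk(x,q,s4,s6);return list((P-pt)*5)+list(T[:,2]-Rt[:,1])+list(T[:,0]-Rt[:,2])
    o=least_squares(res,np.clip(q0,LIM[:,0]+.1,LIM[:,1]-.1),bounds=(LIM[:,0],LIM[:,1]),x_scale=30)
    return o.x,np.sqrt(2*o.cost)
E
python3 - <<'E'
from h import *
from kin import ik
n=np.load("nit.npz");RN=n["RN"];tn=n["tn"]
q0=[0,40,85,0,20,80]
for r in(.6,.66,.72,.78):
  for th in (0,):
    for psi in (-60,-40,-20,0,20,40):
      for qq in ([0,40,85,0,20,80],[0,30,100,90,20,0],[0,30,100,180,20,-90],[0,30,100,-70,20,150]):
        Rt=Rnut(psi,1)@RN.T;o=np.array([r,th,.003]);q,e=ik(Rt,o-Rt@tn,qq)
        if e<1e-3: print(r,psi,q.round(0))
E
```

```text
0.6 -40 [   2.   39.  108.  246.   40. -126.]
0.6 -40 [   2.   39.  108.  246.   40. -126.]
0.6 -20 [  -7.   37.  116.  201.   34. -101.]
0.6 -20 [  -7.   37.  116.  201.   34. -101.]
0.6 0 [-18.  36. 119. 154.  37. -78.]
0.6 0 [-18.  36. 119. 154.  37. -78.]
0.6 0 [-18.  36. 119. 154.  37. -78.]
0.6 20 [-27.  37. 116. 115.  44. -62.]
0.6 20 [-27.  37. 116. 115.  44. -62.]
0.6 20 [-27.  37. 116. 115.  44. -62.]
0.6 20 [-27.  37. 116. 115.  44. -62.]
0.6 40 [-32.  39. 108.  86.  56. -50.]
0.6 40 [-32.  39. 108.  86.  56. -50.]
0.6 40 [-32.  39. 108.  86.  56. -50.]
0.6 40 [-32.  39. 108.  86.  56. -50.]
0.66 -40 [   2.   41.   98.  254.   37. -136.]
0.66 -40 [   2.   41.   98.  254.   37. -136.]
0.66 -20 [  -6.   39.  107.  208.   27. -108.]
0.66 -20 [  -6.   39.  107.  208.   27. -108.]
0.66 0 [-15.  38. 110. 153.  30. -74.]
0.66 0 [-15.  38. 110. 153.  30. -74.]
0.66 0 [-15.  38. 110. 153.  30. -74.]
0.66 0 [-15.  38. 110. 153.  30. -74.]
0.66 20 [-24.  39. 107. 111.  40. -52.]
0.66 20 [-24.  39. 107. 111.  40. -52.]
0.66 20 [-24.  39. 107. 111.  40. -52.]
0.66 20 [-24.  39. 107. 11
[... 613 characters left out ...]
 53. -33.]
0.72 40 [-26.  44.  89.  81.  53. -33.]
0.72 40 [-26.  44.  89.  81.  53. -33.]
0.72 40 [-26.  44.  89.  81.  53. -33.]
0.78 -20 [  -4.   45.   87.  232.   17. -133.]
0.78 -20 [  -4.   45.   87.  232.   17. -133.]
0.78 0 [-12.  44.  90. 141.  17. -58.]
0.78 0 [-12.  44.  90. 141.  17. -58.]
0.78 0 [-12.  44.  90. 141.  17. -58.]
0.78 0 [-12.  44.  90. 141.  17. -58.]
0.78 20 [-19.  45.  87.  98.  33. -31.]
0.78 20 [-19.  45.  87.  98.  33. -31.]
0.78 20 [-19.  45.  87.  98.  33. -31.]
0.78 20 [-19.  45.  87.  98.  33. -31.]
0.78 40 [-23.  48.  78.  77.  52. -24.]
0.78 40 [-23.  48.  78.  77.  52. -24.]
0.78 40 [-23.  48.  78.  77.  52. -24.]
0.78 40 [-23.  48.  78.  77.  52. -24.]
```

```bash
python3 - <<'E'
from h import *
from kin import ik
s=st();n=np.load("nit.npz");RN=n["RN"];tn=n["tn"]
R=np.array(s["tool_rot"]);p=np.array(s["position"])
Rt=Rnut(30,1)@RN.T;pt=np.array([.62,0,.035])-Rt@tn
q=s["q"];rv=Ro.from_matrix(R.T@Rt).as_rotvec();print("angle",np.linalg.norm(rv))
N=8
for i in range(1,N+1):
    q,e=ik(R@Ro.from_rotvec(rv*i/N).as_matrix(),p+(pt-p)*i/N,q);print(q.round(0),round(e,5))
q,e=ik(Rt,pt-[0,0,.035],q);print(q.round(0),e)
plan(Rt,pt,grasp=False,n=N)
E
```

```text
t 8.2 tcp [ 0.6185 -0.0041  0.1092] grasp [ 0.5805 -0.0078  0.146 ] y [ 0.716  0.069 -0.694] z [ 0.061 -0.997 -0.037] q [-19.8  23.2 110.   79.   18.3  -3.6] F [-0.3  0.1 -4.1] w 0.0307
angle 0.51995053526578
[-21.  24. 111.  86.  22. -14.] 0.0
[-23.  25. 111.  91.  26. -22.] 0.0
[-24.  27. 111.  93.  29. -28.] 0.0
[-25.  28. 111.  95.  33. -33.] 0.0
[-26.  30. 111.  95.  37. -37.] 0.0
[-27.  31. 110.  95.  41. -40.] 0.0
[-28.  33. 109.  95.  45. -43.] 0.0
[-29.  34. 108.  94.  48. -46.] 0.0
[-29.  39. 109.  99.  49. -53.] 1.2445239863355835e-13
[-1.1, 4.8, -2.4, -0.044, -0.039, 0.029, -1.0, 4.9, -2.1, -0.043, -0.038, 0.029, -0.9, 5.1, -1.8, -0.044, -0.039, 0.029, -0.9, 5.1, -1.6, -0.043, -0.039, 0.029, -0.7, 5.3, -1.4, -0.044, -0.038, 0.029]
[-0.7, 5.3, -1.0, -0.043, -0.039, 0.029, -0.5, 5.4, -0.9, -0.044, -0.038, 0.028, -0.4, 5.4, -0.5, -0.043, -0.039, 0.029, 0, 0, 0, 0, 0, 0, 0, 0, 0, 0, 0, 0]
```

Call:
move_arm(
  targets=[-1.1, 4.8, -2.4, -0.044, -0.039, 0.029, -1.0, 4.9, -2.1, -0.043, -0.038, 0.029, -0.9, 5.1, -1.8, -0.044, -0.039, 0.029, -0.9, 5.1, -1.6, -0.043, -0.039, 0.029, -0.7, 5.3, -1.4, -0.044, -0.038, 0.029],
)

```text
time_s: 8.82
position: [0.6388, 0.0095, 0.0965]
tool_rot: [[-0.547, 0.763, 0.346], [-0.178, 0.298, -0.938], [-0.818, -0.574, -0.027]]
ft_force: [-0.0, -0.5, -4.0]
grip_width: 0.0305
```

Call:
move_arm(
  targets=[-0.7, 5.3, -1.0, -0.043, -0.039, 0.029, -0.5, 5.4, -0.9, -0.044, -0.038, 0.028, -0.4, 5.4, -0.5, -0.043, -0.039, 0.029, 0, 0, 0, 0, 0, 0, 0, 0, 0, 0, 0, 0],
)

```text
time_s: 9.45
position: [0.6507, 0.0177, 0.0892]
tool_rot: [[-0.434, 0.75, 0.499], [-0.25, 0.432, -0.866], [-0.865, -0.501, 0.0]]
ft_force: [-0.5, -0.9, -3.3]
grip_width: 0.0305
```

```bash
python3 - <<'E'
from h import *
s=st();n=np.load("nit.npz");RN=n["RN"];tn=n["tn"]
R=np.array(s["tool_rot"]);p=np.array(s["position"]);print("nut o",p+R@tn,"z",(R@RN)[:,2])
Rt=Rnut(30,1)@RN.T
a=plan(Rt,np.array([.62,0,.004])-Rt@tn,grasp=False,n=5)
E
```

```text
t 9.45 tcp [0.6507 0.0177 0.0892] grasp [ 0.6109 -0.0052  0.1157] y [ 0.75   0.432 -0.501] z [ 0.499 -0.866  0.   ] q [-28.9  34.2 108.5  94.   47.9 -45.7] F [-0.5 -0.9 -3.3] w 0.0305
nut o [6.19767799e-01 9.75568936e-05 3.49239141e-02] z [1.21455504e-03 3.37324981e-04 9.99999206e-01]
[5.3, 3.1, 0, 0, 0, 0, 5.4, 3.1, 0.1, 0, 0, 0, 5.3, 3.1, 0, 0, 0, 0.001, 5.3, 3.1, 0, -0.001, -0.001, 0, 5.4, 3.1, 0, 0, 0, 0]
```

Call:
move_arm(
  targets=[5.3, 3.1, 0, 0, 0, 0, 5.3, 3.1, 0, 0, 0, 0, 5.3, 3.1, 0, 0, 0, 0, 5.3, 3.1, 0, 0, 0, 0, 5.3, 3.1, 0, 0, 0, 0],
)

```text
time_s: 10.07
position: [0.651, 0.0177, 0.0579]
tool_rot: [[-0.433, 0.75, 0.5], [-0.25, 0.433, -0.866], [-0.866, -0.5, 0.0]]
ft_force: [-0.1, -0.3, -4.0]
grip_width: 0.0308
```

```bash
python3 - <<'E'
from h import *
s=st();n=np.load("nit.npz");RN=n["RN"];tn=n["tn"]
R=np.array(s["tool_rot"]);p=np.array(s["position"]);print("nut o",p+R@tn,"z",(R@RN)[:,2])
d=get_image("wrist");cv2.imwrite("pics/w6.png",d["pixels"][:,:,::-1])
D=get_image("side");cv2.imwrite("pics/s6.png",cv2.resize(D["pixels"][120:250,180:340,::-1],None,fx=4,fy=4))
E
```

```text
t 10.07 tcp [0.651  0.0177 0.0579] grasp [ 0.6112 -0.0052  0.0844] y [ 0.75   0.433 -0.5  ] z [ 0.5   -0.866  0.   ] q [-28.9  38.1 109.4  98.3  48.5 -52.1] F [-0.1 -0.3 -4. ] w 0.0308
nut o [6.20137987e-01 1.37904742e-04 3.64641102e-03] z [ 5.05893496e-04 -5.32804470e-05  9.99999871e-01]
```

View pics/s6.png

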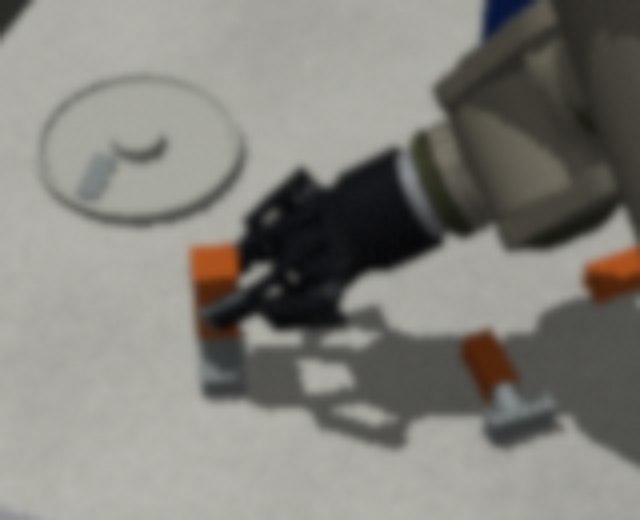

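The nut is upright, just above the bench, at crop (218,320). I'll lower the last millimetres gently.

Call:
move_arm(
  targets=[0.9, 0.5, 0, 0, 0, 0, 0.9, 0.5, 0, 0, 0, 0, 0.9, 0.5, 0, 0, 0, 0, 0, 0, 0, 0, 0, 0, 0, 0, 0, 0, 0, 0],
)

```text
time_s: 10.8
position: [0.6509, 0.0177, 0.0554]
tool_rot: [[-0.433, 0.75, 0.5], [-0.25, 0.433, -0.866], [-0.866, -0.5, 0.0]]
ft_force: [0.4, 0.3, -4.4]
grip_width: 0.0307
```

Call:
move_arm(
  targets=[0.5, 0.3, 0, 0, 0, 0, 0.5, 0.3, 0, 0, 0, 0, 0.5, 0.3, 0, 0, 0, 0, 0, 0, 0, 0, 0, 0, 0, 0, 0, 0, 0, 0],
)

```text
time_s: 11.42
position: [0.6511, 0.0178, 0.0544]
tool_rot: [[-0.432, 0.751, 0.5], [-0.25, 0.433, -0.866], [-0.867, -0.499, 0.001]]
ft_force: [-5.1, -0.0, 5.1]
grip_width: 0.0308
```

Bench contact: the vertical force went from -4 to +5 N. I'll release and then back out along the tool axis.

Call:
move_arm(
  targets=[0, 0, 0, 0, 0, 0, 0, 0, 0, 0, 0, 0, 0, 0, 0, 0, 0, 0, 0, 0, 0, 0, 0, 0, 0, 0, 0, 0, 0, 0],
  hand=1,
)

```text
time_s: 12.05
position: [0.651, 0.0177, 0.0536]
tool_rot: [[-0.433, 0.75, 0.5], [-0.25, 0.433, -0.866], [-0.866, -0.5, 0.0]]
ft_force: [0.4, 0.4, -0.8]
grip_width: 0.0853
```

Call:
move_arm(
  targets=[0, -10, 0, 0, 0, 0, 0, -20, 0, 0, 0, 0, 0, -25, 0, 0, 0, 0, 0, -25, 0, 0, 0, 0, 0, -20, 0, 0, 0, 0],
)

```text
time_s: 12.68
position: [0.5745, -0.0264, 0.1047]
tool_rot: [[-0.433, 0.75, 0.499], [-0.25, 0.432, -0.866], [-0.866, -0.5, 0.001]]
ft_force: [0.2, -0.2, 0.5]
grip_width: 0.0854
```

```bash
python3 - <<'E'
from h import *
s=st()
d=get_image("wrist");cv2.imwrite("pics/w7.png",d["pixels"][:,:,::-1]);np.savez("w7.npz",**d,tr=s["tool_rot"],pos=s["position"])
P=wcloud(d,s);H=hsv(d);z=d["z_map"]
org=((H[...,0]<14)&(H[...,1]>150)&(H[...,2]>60)&(P[...,0]>.55)&(P[...,1]>-.1)&(P[...,2]<.2)&(z>0))
Q=P[org];print(len(Q),np.percentile(Q,[2,50,98],axis=0).round(4))
T=Q[Q[:,2]>np.percentile(Q[:,2],98)-.004];print("top",len(T),T[:,2].mean(),cv2.minAreaRect((T[:,:2]*1000).astype(np.float32)))
D=get_image("side");cv2.imwrite("pics/s7.png",cv2.resize(D["pixels"][120:250,180:340,::-1],None,fx=4,fy=4))
P=cloud(D);H=hsv(D)
org=((H[...,0]<14)&(H[...,1]>150)&(H[...,2]>60)&(P[...,0]>.55)&(P[...,1]>-.1)&(P[...,2]<.2)&(P[...,2]>.03))
Q=P[org];T=Q[Q[:,2]>np.percentile(Q[:,2],95)-.005];print("side top",len(T),T[:,2].mean(),cv2.minAreaRect((T[:,:2]*1000).astype(np.float32)))
E
```

```text
t 12.68 tcp [ 0.5745 -0.0264  0.1047] grasp [ 0.5348 -0.0493  0.1312] y [ 0.75   0.432 -0.5  ] z [ 0.499 -0.866  0.001] q [-40.3  29.5 117.1  87.9  54.6 -50.6] F [ 0.2 -0.2  0.5] w 0.0854
3246 [[ 0.5987 -0.0205  0.0495]
 [ 0.6085 -0.0057  0.0993]
 [ 0.6321  0.0131  0.111 ]]
top 1298 0.11011903362780967 ((618.4151000976562, -0.8418827056884766), (31.95801544189453, 31.33186912536621), 29.70099449157715)
side top 83 0.11022105230991947 ((616.2933959960938, 3.2407779693603516), (27.465557098388672, 29.955116271972656), 25.79897689819336)
```

View pics/w7.png

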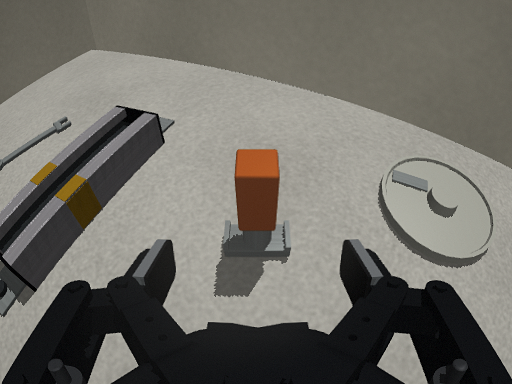

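View pics/s7.png

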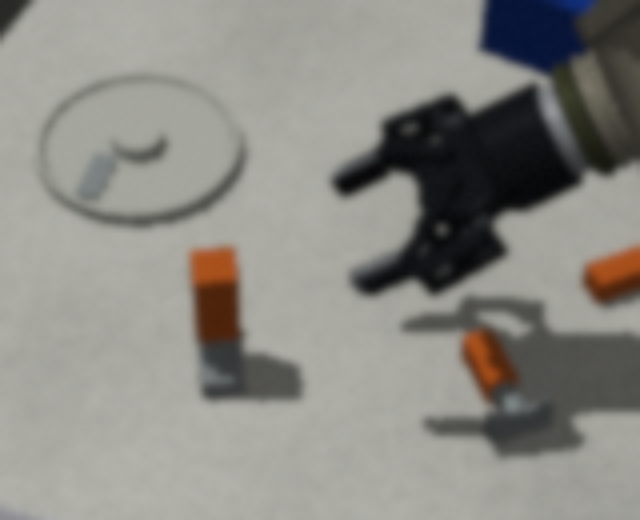

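The nut stands by itself, let go. In the wrist view the grip top is at (257,165), which gives (0.618, -0.001), top height 110 mm, yaw 29.7°. Now up and over, for a vertical grasp.

```bash
python3 - <<'E'
from h import *
from kin import ik
s=env.observe();R=np.array(s["tool_rot"]);p=np.array(s["position"])
q=s["q"]
R1=Rtool(29.7,0);G=.053
pts=[(R,p),(R,p+[0,0,.07]),(R1,np.array([.618,-.001,.19])+G*R1[:,1])]
for (Ra,pa),(Rb,pb) in zip(pts,pts[1:]):
    rv=Ro.from_matrix(Ra.T@Rb).as_rotvec()
    for i in range(1,8):
        q,e=ik(Ra@Ro.from_rotvec(rv*i/7).as_matrix(),pa+(pb-pa)*i/7,q);print(q.round(0),round(e,4))
a=plan(R,p+[0,0,.07],grasp=False,n=3);plan(R1,pts[2][1],grasp=False,start=a,n=10)
# channel poses
for nm,h,z in (("len",96.3,.15),("across",6.3,.11),("across2",186.3,.11)):
    Rt=Rtool(h,0);q2,e=ik(Rt,np.array([.54,.225,z])+G*Rt[:,1],[11,30,80,0,80,50]);print(nm,q2.round(0),e)
E
```

```text
[-40.  28. 117.  87.  55. -48.] 0.0
[-40.  27. 116.  85.  55. -46.] 0.0
[-40.  25. 115.  84.  55. -44.] 0.0
[-40.  24. 115.  83.  55. -41.] 0.0
[-40.  23. 114.  81.  55. -39.] 0.0
[-40.  22. 114.  80.  56. -37.] 0.0
[-40.  20. 113.  79.  56. -34.] 0.0
[-36.  19. 108.  66.  51. -19.] 0.0
[-31.  18. 102.  52.  49.  -3.] 0.0
[-27.  19.  96.  37.  51.  13.] 0.0
[-22.  21.  90.  25.  55.  26.] 0.0
[-18.  24.  83.  14.  62.  37.] 0.0
[-14.  27.  76.   6.  71.  44.] 0.0
[-11.  31.  69.   0.  80.  49.] 0.0
[-20.2, -11.7, 0, 0, 0, 0, -20.2, -11.6, 0.1, 0, 0, 0, -20.2, -11.7, 0, 0, 0, 0, 0, 0, 0, 0, 0, 0, 0, 0, 0, 0, 0, 0]
[0.8, 6.2, -0.1, 0, 0, -0.105, 0.1, 6.3, -0.1, 0, 0.001, -0.104, -0.6, 6.3, -0.1, 0, 0, -0.105, -1.2, 6.2, -0.1, 0, 0, -0.105, -1.8, 6.0, -0.1, 0, 0.001, -0.105]
[-2.5, 5.8, -0.1, 0, 0, -0.104, -3.1, 5.5, -0.1, 0, 0, -0.105, -3.6, 5.1, -0.1, 0, 0.001, -0.105, -4.1, 4.8, -0.1, 0, 0, -0.104, -4.6, 4.3, -0.1, 0, 0, -0.105]
len [11. 31. 78. -0. 72.  5.] 8.101694054520582e-14
across [11. 33. 81.  0. 66. 95.] 4.939679378086106e-11
across2 [ 11.  33.  81.   0.  66. -85.] 1.3651708769658028e-09
```

Call:
move_arm(
  targets=[-20.2, -11.7, 0, 0, 0, 0, -20.2, -11.6, 0, 0, 0, 0, -20.2, -11.7, 0, 0, 0, 0, 0, 0, 0, 0, 0, 0, 0, 0, 0, 0, 0, 0],
)

```text
time_s: 13.4
position: [0.5757, -0.0254, 0.1729]
tool_rot: [[-0.434, 0.75, 0.5], [-0.25, 0.433, -0.866], [-0.866, -0.501, -0.0]]
ft_force: [-0.4, -0.6, -0.8]
grip_width: 0.0855
```

Call:
move_arm(
  targets=[0.8, 6.2, -0.1, 0, 0, -0.105, 0.1, 6.3, -0.1, 0, 0.001, -0.104, -0.6, 6.3, -0.1, 0, 0, -0.105, -1.2, 6.2, -0.1, 0, 0, -0.105, -1.8, 6.0, -0.1, 0, 0.001, -0.105],
)

```text
time_s: 14.02
position: [0.5972, -0.0124, 0.1533]
tool_rot: [[-0.754, 0.428, 0.499], [-0.432, 0.249, -0.867], [-0.495, -0.869, -0.002]]
ft_force: [-0.2, -0.6, -0.5]
grip_width: 0.0855
```

Call:
move_arm(
  targets=[-2.5, 5.8, -0.1, 0, 0, -0.104, -3.1, 5.5, -0.1, 0, 0, -0.105, -3.6, 5.1, -0.1, 0, 0.001, -0.105, -4.1, 4.8, -0.1, 0, 0, -0.104, -4.6, 4.3, -0.1, 0, 0, -0.105],
)

```text
time_s: 14.65
position: [0.6187, 0.0008, 0.1341]
tool_rot: [[-0.867, -0.006, 0.499], [-0.499, 0.0, -0.867], [0.006, -1.0, -0.003]]
ft_force: [0.7, -0.3, -0.1]
grip_width: 0.0857
```

Call:
move_arm(
  targets=[0, 0, 0, 0, 0, 0, 0, 0, 0, 0, 0, 0, 0, 0, 0, 0, 0, 0, 0, 0, 0, 0, 0, 0, 0, 0, 0, 0, 0, 0],
)

```text
time_s: 15.28
position: [0.6189, 0.0002, 0.136]
tool_rot: [[-0.867, -0.0, 0.498], [-0.498, 0.001, -0.867], [-0.0, -1.0, -0.001]]
ft_force: [0.0, 0.2, 0.5]
grip_width: 0.0856
```

```bash
python3 - <<'E'
from h import *
s=st()
d=get_image("wrist");cv2.imwrite("pics/w8.png",d["pixels"][:,:,::-1]);np.savez("w8.npz",**d,tr=s["tool_rot"],pos=s["position"])
P=wcloud(d,s);H=hsv(d);z=d["z_map"]
org=((H[...,0]<14)&(H[...,1]>150)&(H[...,2]>60)&(P[...,0]>.55)&(P[...,1]>-.1)&(P[...,2]<.2)&(z>0)&(P[...,2]>.05))
Q=P[org];T=Q[Q[:,2]>np.percentile(Q[:,2],95)-.004];print("top",len(T),T[:,2].mean(),cv2.minAreaRect((T[:,:2]*1000).astype(np.float32)))
m=(P[...,2]>.045)&(P[...,2]<.055)&(P[...,1]>.15)&(P[...,1]<.4)&(P[...,0]>.3)&(P[...,0]<.75)&(z>0)
T=P[m];print("chan",len(T),np.median(T[:,2]),cv2.minAreaRect((T[:,:2]*1000).astype(np.float32)))
ym=m&(H[...,0]>15)&(H[...,0]<32)&(H[...,1]>140)&(H[...,2]>90)
T=P[ym];print("mark",len(T),cv2.minAreaRect((T[:,:2]*1000).astype(np.float32)))
E
```

```text
t 15.28 tcp [6.189e-01 2.000e-04 1.360e-01] grasp [6.189e-01 2.000e-04 1.890e-01] y [-0.     0.001 -1.   ] z [ 0.498 -0.867 -0.001] q [-11.   31.6  68.8   0.1  79.6  49.2] F [0.  0.2 0.5] w 0.0856
top 1800 0.11045987152589935 ((620.1211547851562, -0.028318405151367188), (30.973918914794922, 31.342609405517578), 29.471784591674805)
chan 8741 0.05065952935318066 ((561.0805053710938, 226.41986083984375), (269.1272888183594, 87.39619445800781), 6.531351566314697)
mark 901 ((540.0770874023438, 224.08392333984375), (36.801265716552734, 85.90880584716797), 6.907451629638672)
```

View pics/w8.png

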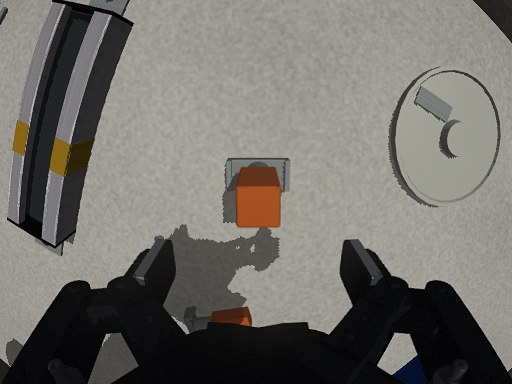

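```bash
python3 - <<'E'
from h import *
plan(Rtool(29.6,0),(.6197,-.0002,.090),n=5)
E
```

```text
[-0.1, 19.8, 0.2, 0, 0.001, 0, -0.1, 19.8, 0.2, 0, 0.001, 0, -0.1, 19.8, 0.1, 0.001, 0.001, 0, -0.1, 19.7, 0.2, 0, 0, 0, 0, 19.8, 0.2, 0, 0.001, 0]
```

Call:
move_arm(
  targets=[-0.1, 19.8, 0.2, 0, 0.001, 0, -0.1, 19.8, 0.2, 0, 0.001, 0, -0.1, 19.8, 0.1, 0, 0.001, 0, -0.1, 19.8, 0.2, 0, 0, 0, 0, 19.8, 0.2, 0, 0, 0],
)

```text
time_s: 15.95
position: [0.6198, -0.0001, 0.0362]
tool_rot: [[-0.869, -0.0, 0.495], [-0.495, 0.001, -0.869], [-0.0, -1.0, -0.001]]
ft_force: [0.7, 0.4, -0.0]
grip_width: 0.0856
```

Call:
move_arm(
  targets=[0, 0, 0, 0, 0, 0, 0, 0, 0, 0, 0, 0, 0, 0, 0, 0, 0, 0, 0, 0, 0, 0, 0, 0, 0, 0, 0, 0, 0, 0],
  hand=-1,
  squeeze=90,
)

```text
time_s: 16.58
position: [0.6202, -0.0, 0.0379]
tool_rot: [[-0.869, 0.001, 0.495], [-0.495, 0.001, -0.869], [-0.001, -1.0, -0.0]]
ft_force: [-1.8, 1.5, 5.8]
grip_width: 0.0309
```

```bash
python3 - <<'E'
from h import *
s=st()
d=get_image("wrist");cv2.imwrite("pics/w9.png",d["pixels"][:,:,::-1])
P=wcloud(d,s);R=np.array(s["tool_rot"]);T=(P-s["position"])@R*1000;H=hsv(d)
org=((H[...,0]<14)&(H[...,1]>150)&(H[...,2]>60)&(d["z_map"]>0)&(P[...,2]>.08)&(P[...,2]<.13))
Q=T[org];print(len(Q),np.percentile(Q,[1,50,99],axis=0).round(1))
E
```

```text
t 16.57 tcp [ 0.6202 -0.      0.0379] grasp [ 0.6202 -0.      0.0909] y [ 0.001  0.001 -1.   ] z [ 0.495 -0.869 -0.   ] q [-10.9  37.4  75.6   0.1  66.9  49.3] F [-1.8  1.5  5.8] w 0.0309
6797 [[-16.1 -73.9 -14.6]
 [ -9.1 -72.3   0.6]
 [ 14.6 -43.3  16. ]]
```

View pics/w9.png

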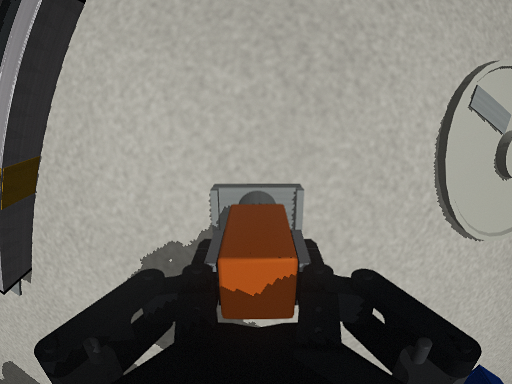

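Held squarely: width 30.9 mm, grip centred within 1 mm, underside at tool y +38 mm. I'll lift and carry it above the mark while turning it lengthwise.

```bash
python3 - <<'E'
from h import *
s=env.observe();p=s["position"];R=s["tool_rot"]
a=plan(np.array(R),np.array(p)+[0,0,.09],grasp=False,n=4)
plan(Rtool(96.5,0),(.540,.2242,.128),grasp=False,start=a,n=10)
E
```

```text
[0, -22.5, 0, 0, 0, 0, -0.1, -22.5, 0, 0, 0, 0, 0, -22.5, 0, 0, 0, 0, 0, -22.5, 0, 0, 0, 0, 0, 0, 0, 0, 0, 0]
[-4.1, 0, -23.5, 0, -0.117, 0, -6.9, 0, -22.8, 0, -0.116, 0, -9.4, 0, -21.8, 0, -0.117, 0, -12.0, 0, -20.6, 0, -0.116, 0, -14.2, 0, -19.1, 0, -0.117, 0]
[-16.4, 0, -17.3, -0.001, -0.117, -0.001, -18.3, 0, -15.3, 0, -0.116, 0, -19.9, 0, -13.0, 0, -0.117, 0, -21.3, -0.1, -10.7, 0, -0.116, 0, -22.4, 0, -8.1, 0, -0.117, 0]
```

Call:
move_arm(
  targets=[0, -22.5, 0, 0, 0, 0, 0, -22.5, 0, 0, 0, 0, 0, -22.5, 0, 0, 0, 0, 0, -22.5, 0, 0, 0, 0, 0, 0, 0, 0, 0, 0],
)

```text
time_s: 17.25
position: [0.6203, -0.0002, 0.1278]
tool_rot: [[-0.869, 0.002, 0.495], [-0.495, 0.0, -0.869], [-0.002, -1.0, 0.0]]
ft_force: [-0.1, -1.4, -3.8]
grip_width: 0.0311
```

Call:
move_arm(
  targets=[-4.1, 0, -23.5, 0, -0.117, 0, -6.9, 0, -22.8, 0, -0.116, 0, -9.4, 0, -21.8, 0, -0.117, 0, -12.0, 0, -20.6, 0, -0.116, 0, -14.2, 0, -19.1, 0, -0.117, 0],
)

```text
time_s: 17.88
position: [0.5787, 0.1127, 0.1252]
tool_rot: [[-0.449, -0.003, 0.893], [-0.893, 0.001, -0.449], [0.001, -1.0, -0.003]]
ft_force: [-0.0, 0.0, -3.4]
grip_width: 0.0311
```

Call:
move_arm(
  targets=[-16.4, 0, -17.3, 0, -0.117, 0, -18.3, 0, -15.3, 0, -0.116, 0, -19.9, 0, -13.0, 0, -0.117, 0, -21.3, 0, -10.7, 0, -0.116, 0, -22.4, 0, -8.1, 0, -0.117, 0],
)

```text
time_s: 18.5
position: [0.5386, 0.2247, 0.1254]
tool_rot: [[0.117, -0.003, 0.993], [-0.993, 0.0, 0.117], [-0.001, -1.0, -0.003]]
ft_force: [0.1, -0.4, -4.8]
grip_width: 0.031
```

Call:
move_arm(
  targets=[0, 0, 0, 0, 0, 0, 0, 0, 0, 0, 0, 0, 0, 0, 0, 0, 0, 0, 0, 0, 0, 0, 0, 0, 0, 0, 0, 0, 0, 0],
)

```text
time_s: 19.12
position: [0.5397, 0.2238, 0.127]
tool_rot: [[0.112, -0.001, 0.994], [-0.994, 0.001, 0.112], [-0.001, -1.0, -0.001]]
ft_force: [0.7, 1.3, -2.9]
grip_width: 0.0313
```

```bash
python3 - <<'E'
from h import *
s=st()
d=get_image("wrist");cv2.imwrite("pics/w10.png",d["pixels"][:,:,::-1]);np.savez("w10.npz",**d,tr=s["tool_rot"],pos=s["position"])
P=wcloud(d,s);H=hsv(d);z=d["z_map"]
m=(P[...,2]>.045)&(P[...,2]<.055)&(P[...,1]>.15)&(P[...,1]<.4)&(P[...,0]>.3)&(P[...,0]<.75)&(z>0)
cv2.imwrite("pics/m10.png",(m*255).astype(np.uint8))
T=P[m];print("chan",len(T),np.median(T[:,2]),cv2.minAreaRect((T[:,:2]*1000).astype(np.float32)))
ym=m&(H[...,0]>15)&(H[...,0]<32)&(H[...,1]>140)&(H[...,2]>90)
T=P[ym];print("mark",len(T),cv2.minAreaRect((T[:,:2]*1000).astype(np.float32)))
E
```

```text
t 19.12 tcp [0.5397 0.2238 0.127 ] grasp [0.5398 0.2238 0.18  ] y [-0.001  0.001 -1.   ] z [ 0.994  0.112 -0.001] q [10.9 28.8 75.7  0.1 75.6  4.4] F [ 0.7  1.3 -2.9] w 0.0313
chan 12230 0.050526078854040785 ((561.34130859375, 227.2356719970703), (268.8642272949219, 85.13847351074219), 6.502377033233643)
mark 1044 ((536.805419921875, 256.0524597167969), (34.96705627441406, 22.044517517089844), 6.687871932983398)
```

View pics/w10.png

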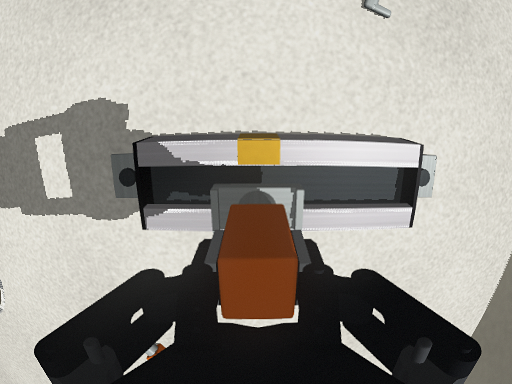

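View pics/m10.png

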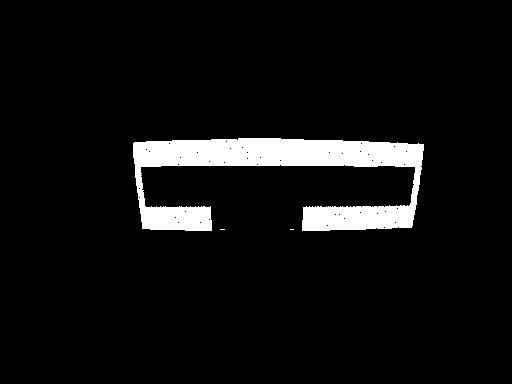

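```bash
python3 - <<'E'
from h import *
d=dict(np.load("w10.npz"));s=dict(tool_rot=d["tr"],position=d["pos"]);P=wcloud(d,s);z=d["z_map"];R=d["tr"]
m=(P[...,2]>.045)&(P[...,2]<.056)&(P[...,1]>.15)&(P[...,1]<.4)&(z>0)
# per column: rows runs; flange edges
E={k:[] for k in("uo","ui","li","lo")}
for c in range(150,410):
    r=np.where(m[:,c])[0]
    if len(r)<10: continue
    up=r[r<185];lo=r[r>=190]
    if len(up)>5: E["uo"].append(P[up[0],c]);E["ui"].append(P[up[-1],c])
    if len(lo)>8: E["li"].append(P[lo[0],c]);E["lo"].append(P[lo[-1],c])
L={}
for k,v in E.items():
    v=np.array(v)[:,:2];a=np.polyfit(v[:,0],v[:,1],1)
    # robust
    for _ in range(3):
        e=v[:,1]-np.polyval(a,v[:,0]);w=np.abs(e)<.002;a=np.polyfit(v[w,0],v[w,1],1)
    L[k]=a;print(k,len(v),np.degrees(np.arctan(a[0])).round(2),np.polyval(a,.54).round(4))
T=(P-d["pos"])@R*1000
H=hsv(d)
grey=(T[...,1]>10)&(T[...,1]<45)&(np.abs(T[...,0])<40)&(np.abs(T[...,2])<45)&(z>0)&(P[...,2]>.08)
Q=T[grey];print("plate",len(Q),np.percentile(Q,[.5,2,50,98,99.5],axis=0).round(1))
for r in (184,186,188,192,200): print(r,[(c,T[r,c].round(1).tolist()) for c in (212,216,225,240,258,290,300)])
ym=m&(H[...,0]>15)&(H[...,0]<32)&(H[...,1]>140)
Y=P[ym];f=np.array([np.cos(np.radians(6.5)),np.sin(np.radians(6.5)),0]);print("mark along",np.percentile(Y@f,[1,99]),"tcp along",d["pos"]@f)
E
```

```text
uo 260 6.56 0.2667
ui 260 6.67 0.2446
li 170 6.59 0.2044
lo 170 6.54 0.1828
plate 2537 [[-15.3  10.8 -32.5]
 [-15.2  13.2 -31.9]
 [ -8.9  25.   -1.8]
 [ 13.6  34.8  30.4]
 [ 15.1  35.5  31. ]]
184 [(212, [2.8, 98.3, -43.4]), (216, [-15.0, 34.7, -30.3]), (225, [-14.9, 35.1, -23.7]), (240, [-15.0, 34.7, -12.7]), (258, [-14.9, 35.3, 0.3]), (290, [-15.3, 33.7, 23.5]), (300, [3.1, 99.5, 40.7])]
186 [(212, [5.2, 99.8, -43.7]), (216, [-14.5, 31.2, -29.8]), (225, [-14.7, 30.7, -23.2]), (240, [-14.4, 31.5, -12.5]), (258, [-15.2, 29.0, 0.3]), (290, [-15.1, 29.4, 23.0]), (300, [-15.1, 29.6, 30.2])]
188 [(212, [-14.9, 24.8, -31.8]), (216, [-14.7, 25.7, -29.1]), (225, [-14.7, 25.4, -22.7]), (240, [-14.6, 25.9, -12.2]), (258, [-14.6, 25.9, 0.3]), (290, [-14.5, 26.4, 22.7]), (300, [-14.9, 25.0, 29.6])]
192 [(212, [-13.7, 19.3, -31.0]), (216, [-13.7, 19.4, -28.3]), (225, [-11.8, 25.4, -22.8]), (240, [-11.8, 25.5, -12.3]), (258, [-12.5, 23.3, 0.3]), (290, [-11.9, 25.3, 22.7]), (300, [-13.8, 19.3, 28.9])]
200 [(212, [-7.8, 19.8, -31.4]), (216, [-8.1, 19.0, -28.5]), (225, [-5.5, 26.6, -23.1]), (240, [-6.4, 23.9, -12.3]), (258, [-12.7, 5.5, 0.3]), (290, [-5.9, 25.6, 22.9]), (300, [-7.9, 19.8, 29.2])]
mark along [0.54504159 0.5797041 ] tcp along 0.5616019522771303
```

In the wrist view the slot runs between rows 166 and 206. Its centre line at x=0.54 is y=0.2246, yaw 6.6°, and the mark's middle is 0.8 mm ahead of the nut. Small correction, then down in two stages.

Call:
move_arm(
  targets=[-0.8, 0, 0.8, 0, -0.003, 0, 0, 9, 0, 0, 0, 0, 0, 9, 0, 0, 0, 0, 0, 9, 0, 0, 0, 0, 0, 5, 0, 0, 0, 0],
)

```text
time_s: 19.8
position: [0.54, 0.225, 0.0941]
tool_rot: [[0.116, -0.002, 0.993], [-0.993, 0.001, 0.116], [-0.001, -1.0, -0.002]]
ft_force: [-0.8, -0.3, -2.9]
grip_width: 0.0313
```

Call:
move_arm(
  targets=[0, 0, 0, 0, 0, 0, 0, 5, 0, 0, 0, 0, 0, 5, 0, 0, 0, 0, 0, 5, 0, 0, 0, 0, 0, 4, 0, 0, 0, 0],
)

```text
time_s: 20.42
position: [0.5402, 0.2251, 0.0756]
tool_rot: [[0.116, -0.001, 0.993], [-0.993, 0.001, 0.116], [-0.001, -1.0, -0.001]]
ft_force: [0.1, 0.6, -2.9]
grip_width: 0.0313
```

```bash
python3 - <<'E'
from h import *
s=st()
d=get_image("wrist");cv2.imwrite("pics/w11.png",d["pixels"][:,:,::-1])
E
```

```text
t 20.43 tcp [0.5402 0.2251 0.0756] grasp [0.5403 0.225  0.1286] y [-0.001  0.001 -1.   ] z [ 0.993  0.116 -0.001] q [11.  31.9 79.4  0.1 68.7  4.3] F [ 0.1  0.6 -2.9] w 0.0313
```

View pics/w11.png

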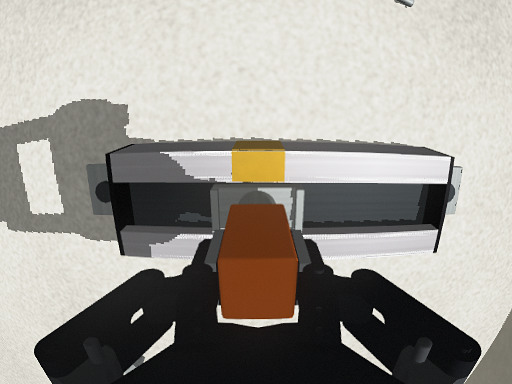

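The plate (205-303, 190) has entered the slot with no side force. I'll continue onto the strip and press.

Call:
move_arm(
  targets=[0.4, 3, 0, 0, 0, 0, 0, 3, 0, 0, 0, 0, 0, 3, 0, 0, 0, 0, 0, 2, 0, 0, 0, 0, 0, 2, 0, 0, 0, 0],
)

```text
time_s: 21.1
position: [0.5403, 0.2247, 0.0635]
tool_rot: [[0.116, -0.001, 0.993], [-0.993, 0.001, 0.116], [-0.001, -1.0, -0.0]]
ft_force: [-2.4, -1.9, 2.8]
grip_width: 0.0313
```

Call:
move_arm(
  targets=[0, 2, 0, 0, 0, 0, 0, 2, 0, 0, 0, 0, 0, 2, 0, 0, 0, 0, 0, 2, 0, 0, 0, 0, 0, 2, 0, 0, 0, 0],
)

```text
time_s: 21.72
position: [0.5403, 0.2247, 0.0535]
tool_rot: [[0.116, -0.0, 0.993], [-0.993, 0.001, 0.116], [-0.001, -1.0, -0.0]]
ft_force: [-4.8, -1.0, 8.7]
grip_width: 0.031
```

```bash
python3 - <<'E'
from h import *
s=st()
E
```

```text
t 21.73 tcp [0.5403 0.2247 0.0535] grasp [0.5403 0.2247 0.1065] y [-0.     0.001 -1.   ] z [ 0.993  0.116 -0.   ] q [11.  33.4 80.9  0.1 65.7  4.3] F [-4.8 -1.   8.7] w 0.031
```

Strip is pressed with about 12 N, underside about 15 mm. I'll go 1 mm more, then a quarter turn.

Call:
move_arm(
  targets=[0, 1, 0, 0, 0, 0, 0, 0, 0, 0, 0.1, 0, 0, 0, 0, 0, 0.157, 0, 0, 0, 0, 0, 0.157, 0, 0, 0, 0, 0, 0.157, 0],
)

```text
time_s: 22.35
position: [0.5423, 0.225, 0.0534]
tool_rot: [[-0.443, 0.005, 0.896], [-0.896, 0.002, -0.444], [-0.004, -1.0, 0.004]]
ft_force: [-0.3, -0.6, 7.7]
grip_width: 0.0311
```

```bash
python3 - <<'E'
from h import *
s=st();print(s["wrist_torque"])
E
```

```text
t 22.35 tcp [0.5423 0.225  0.0534] grasp [0.5421 0.2249 0.1064] y [ 0.005  0.002 -1.   ] z [ 0.896 -0.444  0.004] q [11.  33.5 80.8  0.1 65.5 37.3] F [-0.3 -0.6  7.7] w 0.0311
[-0.16968522 -0.34123537  0.15222916]
```

Call:
move_arm(
  targets=[0, 0, 0, 0, 0.167, 0, 0, 0, 0, 0, 0.167, 0, 0, 0, 0, 0, 0.167, 0, 0, 0, 0, 0, 0.167, 0, 0, 0, 0, 0, 0.167, 0],
)

```text
time_s: 22.98
position: [0.5431, 0.2247, 0.0536]
tool_rot: [[-0.962, 0.007, 0.273], [-0.273, 0.001, -0.962], [-0.007, -1.0, 0.0]]
ft_force: [2.5, -0.7, 7.0]
grip_width: 0.0308
```

Call:
move_arm(
  targets=[0, 0, 0, 0, 0.165, 0, 0, 0, 0, 0, 0, 0, 0, 0, 0, 0, 0, 0, 0, 0, 0, 0, 0, 0, 0, 0, 0, 0, 0, 0],
)

```text
time_s: 23.6
position: [0.5429, 0.2248, 0.0536]
tool_rot: [[-0.993, 0.006, 0.116], [-0.116, 0.001, -0.993], [-0.006, -1.0, -0.001]]
ft_force: [2.6, -0.0, 8.0]
grip_width: 0.0308
```

```bash
python3 - <<'E'
from h import *
s=st();print(s["wrist_torque"]);R=np.array(s["tool_rot"]);print("heading",np.degrees(np.arctan2(R[1,2],R[0,2])))
d=get_image("wrist");cv2.imwrite("pics/w12.png",d["pixels"][:,:,::-1])
T=(wcloud(d,s)-s["position"])@R*1000;H=hsv(d)
org=((H[...,0]<14)&(H[...,1]>150)&(H[...,2]>60)&(d["z_map"]>0)&(T[...,1]<-60)&(T[...,1]>-90))
Q=T[org];print(len(Q),np.percentile(Q,[1,50,99],axis=0).round(1))
E
```

```text
t 23.6 tcp [0.5429 0.2248 0.0536] grasp [0.5426 0.2247 0.1066] y [ 0.006  0.001 -1.   ] z [ 0.116 -0.993 -0.001] q [10.9 33.5 80.7  0.  65.4 94.3] F [ 2.6 -0.   8. ] w 0.0308
[-0.38420942 -0.58831529  0.00407637]
heading -83.33702788118964
5644 [[-16.3 -74.  -14.6]
 [ -5.7 -72.6   0.7]
 [ 14.7 -60.7  16.2]]
```

View pics/w12.png

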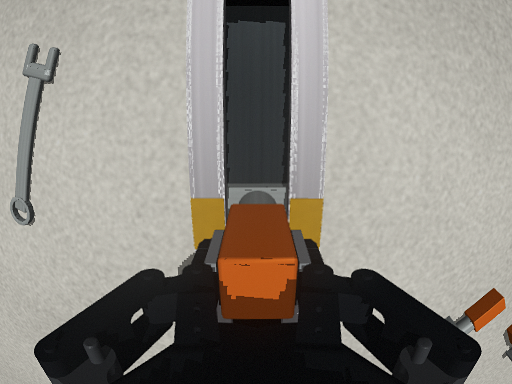

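It turned to -83.3°, which is square to the channel, and stays on the centre line, 2.7 mm past the mark's middle. Now I'll let it rise gently into the lips.

Call:
move_arm(
  targets=[0, -2, 0, 0, 0, 0, 0, -2, 0, 0, 0, 0, 0, -2, 0, 0, 0, 0, 0, -2, 0, 0, 0, 0, 0, 0, 0, 0, 0, 0],
)

```text
time_s: 24.28
position: [0.5418, 0.2248, 0.0608]
tool_rot: [[-0.993, 0.003, 0.116], [-0.116, 0.001, -0.993], [-0.003, -1.0, -0.001]]
ft_force: [5.1, 0.6, 3.7]
grip_width: 0.031
```

Call:
move_arm(
  targets=[0, -1, 0, 0, 0, 0, 0, -0.5, 0, 0, 0, 0, 0, 0, 0, 0, 0, 0, 0, 0, 0, 0, 0, 0, 0, 0, 0, 0, 0, 0],
)

```text
time_s: 24.9
position: [0.5403, 0.2247, 0.0615]
tool_rot: [[-0.993, -0.001, 0.116], [-0.116, 0.001, -0.993], [0.001, -1.0, -0.001]]
ft_force: [4.0, 0.5, 4.5]
grip_width: 0.0307
```

Call:
move_arm(
  targets=[0, 0, 0, 0, 0, 0, 0, 0, 0, 0, 0, 0, 0, 0, 0, 0, 0, 0, 0, 0, 0, 0, 0, 0, 0, 0, 0, 0, 0, 0],
  hand=1,
)

```text
time_s: 25.52
position: [0.5402, 0.2247, 0.0615]
tool_rot: [[-0.993, -0.001, 0.116], [-0.116, 0.001, -0.993], [0.001, -1.0, -0.001]]
ft_force: [-0.0, -0.3, -0.3]
grip_width: 0.0854
```

Call:
move_arm(
  targets=[0, -10, 0, 0, 0, 0, 0, -20, 0, 0, 0, 0, 0, -30, 0, 0, 0, 0, 0, -40, 0, 0, 0, 0, 0, -20, 0, 0, 0, 0],
)

```text
time_s: 26.15
position: [0.5409, 0.2247, 0.1846]
tool_rot: [[-0.993, 0.003, 0.116], [-0.116, 0.002, -0.993], [-0.003, -1.0, -0.001]]
ft_force: [-0.1, 0.6, 0.5]
grip_width: 0.0853
```

```bash
python3 - <<'E'
from h import *
s=st();R=np.array(s["tool_rot"])
def ana(n,P,d):
    H=hsv(d)
    org=((H[...,0]<14)&(H[...,1]>150)&(H[...,2]>60)&(P[...,1]>.15)&(P[...,1]<.3)&(P[...,2]<.2)&(P[...,2]>.055)&(P[...,0]>.45)&(P[...,0]<.62)&(d["z_map"]>0))
    Q=P[org];T=Q[Q[:,2]>np.percentile(Q[:,2],95)-.005];print(n,"top",len(T),np.median(T[:,2]),cv2.minAreaRect((T[:,:2]*1000).astype(np.float32)))
    A=np.c_[T[:,:2]-T[:,:2].mean(0),np.ones(len(T))];print(" slope",np.linalg.lstsq(A,T[:,2],rcond=None)[0])
    m=(P[...,2]>.045)&(P[...,2]<.055)&(P[...,1]>.15)&(P[...,1]<.3)&(P[...,0]>.4)&(P[...,0]<.72)&(d["z_map"]>0)
    y=m&(H[...,0]>15)&(H[...,0]<32)&(H[...,1]>140)&(H[...,2]>90);Y=P[y];print(" mark",len(Y),np.median(P[m][:,2]),cv2.minAreaRect((Y[:,:2]*1000).astype(np.float32)))
d=get_image("wrist");cv2.imwrite("pics/w13.png",d["pixels"][:,:,::-1]);ana("wrist",wcloud(d,s),d)
D=get_image("side");cv2.imwrite("pics/s13.png",cv2.resize(D["pixels"][200:330,130:310,::-1],None,fx=4,fy=4));ana("side",cloud(D),D)
E
```

```text
t 26.15 tcp [0.5409 0.2247 0.1846] grasp [0.5408 0.2246 0.2376] y [ 0.003  0.002 -1.   ] z [ 0.116 -0.993 -0.001] q [11.  26.  70.3  0.1 83.4 94.3] F [-0.1  0.6  0.5] w 0.0853
wrist top 1492 0.13556976436443863 ((540.77099609375, 224.61715698242188), (31.187894821166992, 31.010528564453125), 7.50701904296875)
 slope [-0.01673294 -0.00268662  0.13551734]
 mark 1224 0.05065124941187227 ((540.0572509765625, 224.2997283935547), (35.20287322998047, 84.6275405883789), 6.646732807159424)
side top 133 0.13550191794785912 ((537.1607055664062, 227.1322021484375), (28.874216079711914, 30.129175186157227), 9.082361221313477)
 slope [-0.01312733 -0.00439007  0.13550199]
 mark 129 0.05057908245705932 ((537.7418212890625, 227.10484313964844), (31.65437126159668, 82.95924377441406), 6.488507270812988)
```

View pics/w13.png

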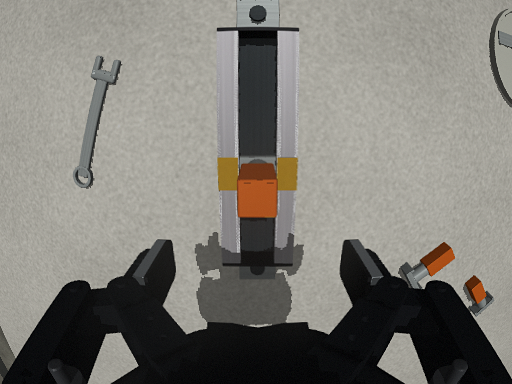

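View pics/s13.png

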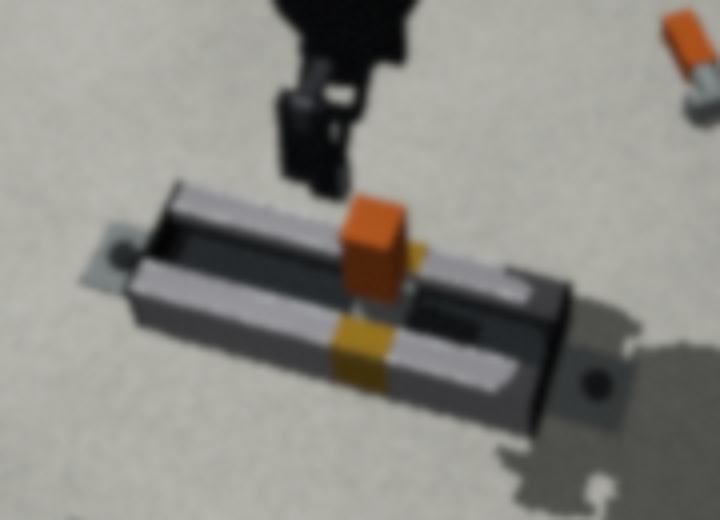

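The nut sits across the slot on the mark, at (257,197) in the wrist view. Its top is at 135.5 mm, so the underside is about 25 mm, and it is within 1 mm of the mark in both cameras. The gripper is clear, so I'm handing in.

Call:
move_arm(
  targets=[0, 0, 0, 0, 0, 0, 0, 0, 0, 0, 0, 0, 0, 0, 0, 0, 0, 0, 0, 0, 0, 0, 0, 0, 0, 0, 0, 0, 0, 0],
)

```text
time_s: 26.88
position: [0.5404, 0.2246, 0.1814]
tool_rot: [[-0.993, -0.001, 0.116], [-0.116, 0.001, -0.993], [0.001, -1.0, -0.001]]
ft_force: [1.0, 0.1, 0.3]
grip_width: 0.0852
```

```bash
python3 - <<'E'
from h import *
st();print(env.close_job())
E
```

```text
t 26.88 tcp [0.5404 0.2246 0.1814] grasp [0.5404 0.2245 0.2344] y [-0.001  0.001 -1.   ] z [ 0.116 -0.993 -0.001] q [11.  26.2 70.6  0.1 83.3 94.3] F [1.  0.1 0.3] w 0.0852
the job is handed in; nothing more can be done
None
```

The nut is locked in the channel on the yellow mark, and I handed the job in at 26.9 s. I stood the largest nut upright at (0.62, 0) and let go, then took it again from above. It went lengthwise into the slot at the mark, down to about 15 mm, through a 90° turn and up into the lips, and I released it.

**Last checks before handing in:**
- **Height:** the grip top was at 135.5 mm, so the underside was about 25 mm above the bench.
- **Mark:** the nut's centre was within about 1 mm of the mark's middle in both the wrist and side cameras.
- **Upright and square:** it tilted less than 0.02 rad. The tool was within 0.1° of square across the channel when I let go; afterwards the cameras read 1 to 2.5° off, within their noise.
- **Contact and bystanders:** the gripper was open and clear, with about 0 N at the wrist. The arm kept clear of the disc, crate and spanner throughout, though I did not re-measure where they lie.

**What failed or disagreed:**
- **First grasp missed:** it closed on air without moving the nut. Both cameras put the real fingertips about 40 mm behind where the description says, so I used the measured offset from then on.
- **First stand-up fell short:** the first attempt to pitch the nut upright stopped 14° short near joint 5's limit. I fixed it with a fitted kinematic model and a different yaw.
- **Camera offset:** the side and wrist cameras differ by about 3 mm in absolute position, but they agree on the nut relative to the mark.

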